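# Pull-test the card clips and reject the weak one

## Task

One of the three spring clips in the rack has gone weak. Draw each clip's card part-way out, about 12 mm, leaving all three drawn but still held, to feel which clip grips least. Then lift only that clip out with its card still in it and set it down flat in the wooden tray, and push the cards of the two good clips gently back fully home, leaving those clips in their nests; do not force or wrench anything or disturb the other things.

Things in the scene. Friction and masses are not known exactly. Their poses are not given: they have to be found in the camera images.
- clip_a_grip (a point): Steel spring clip, 160 g: base 70 x 44 x 12 mm, on its rear half a housing 32 (x) x 32 (y) x 34 mm high. Point: middle of the housing in plan, 33 mm above the clip's underside, 13 mm below the housing's top (a thumb tab rises 15 mm more, in the middle): pinch across y to lift. -x points out of the jaws, the way the card is drawn; z up. Loose in a nest (play 1 mm along x, 2 mm along y); which nest varies.
- card_a_grip (a point): Centre of the wooden grip block (18 x 18 mm, 20 mm high) on the outer end of the stiff level white card (24 wide, 3 mm thick, 14 g) in clip a. 37 mm above the table, free space under and around: pinch across y. Axes as the clip's, within 1 degree. Fully home, the card butts on the clip's housing and this point is 92 mm from the housing's centre along the clip's -x. The lip loses the card if drawn 28 mm.
- jaw_a: Dark steel sprung upper jaw of clip a; origin on its hinge, 7 mm from the housing's centre along -x and 13 mm lower. Its lip presses on the card 38 mm in front of the hinge. Not to be handled.
- card_a: The card in clip a; origin under it, 73 mm from the grip block's centre along the card's x.
- clip_b_grip (a point): Same point on a second clip, to the eye identical with clip a. Each clip holds its card between a sprung upper lip and the base by friction alone. One of the three is weak: its card slides at about 1.5 to 2.5 N, in the two good ones at 7 to 10 N (felt while it moves; a card at rest may show less); pushing in takes about a quarter more. Nothing to see tells which.
- card_b_grip (a point): Same point on the card in clip b, same sizes. All cards start home or within 1 mm of it. Pressing down, lifting or pushing a card sideways while drawing it adds drag and spoils the comparison: draw it straight, with no other load.
- jaw_b: Dark steel sprung upper jaw of clip b; origin on its hinge, 7 mm from the housing's centre along -x and 13 mm lower. Its lip presses on the card 38 mm in front of the hinge. Not to be handled.
- card_b: The card in clip b; origin under it, 73 mm from the grip block's centre along the card's x.
- clip_c_grip (a point): Same point on a third clip, identical to the eye with clips a and b. At the start the points are 48 mm above the table and the clips all face the same way as the rack.
- card_c_grip (a point): Same point on the card in clip c, same sizes.
- jaw_c: Dark steel sprung upper jaw of clip c; origin on its hinge, 7 mm from the housing's centre along -x and 13 mm lower. Its lip presses on the card 38 mm in front of the hinge. Not to be handled.
- card_c: The card in clip c; origin under it, 73 mm from the grip block's centre along the card's x.
- rack: Fixed plywood rack, 96 (x) x 310 (y) x 15 mm; origin centre of underside, -x to the side where the cards stick out. Three nests, at y -100, 0, +100 mm, each: two front posts beside the card, 20 mm above the board (the clip bears on them when its card is drawn), side cleats 8 mm high, a rear stop 14 mm high. Open above: a clip lifts straight up. It stands about 70 N of load in all.
- tray_in (a point): Centre of the inner floor (5 mm above the table) of the empty wooden reject tray, fixed, outside 200 (x) x 150 (y) x 35 mm high, walls 5 mm. A clip with its card drawn 12 mm reaches from 113 mm on the -x side to 16 mm on the +x side of its housing's centre, so it fits only along the tray's x.
- mug: White ceramic mug, 80 mm across, 95 mm high; origin under its centre. Bystander.
- handheld: Black handheld radio standing upright, 34 x 60 x 115 mm plus a 90 mm stub aerial; origin under its centre. Bystander.
- screwdriver: Screwdriver lying on the table; origin under its middle. Bystander.
Things that resemble listed ones, but are neither listed nor needed, are in the scene too. What is shaped like the part that bears clip_c_grip but turquoise is not meant. What is shaped like the card_c but black is not meant.

How it is judged:
On the way:
1. all three cards stand drawn out by 6 mm or more at the same time, each still in its clip (x of card_a_grip in the frame of clip_a_grip between -0.119 and -0.098 m and x of card_b_grip in the frame of clip_b_grip between -0.119 and -0.098 m and x of card_c_grip in the frame of clip_c_grip between -0.119 and -0.098 m), for 0.2 s.
At the end, for the whole second after the job is handed in: The weak clip (the one whose lip presses its card with under 4.8 N) stands flat (within 7 degrees) on the tray's floor, wholly inside it, its card still in its jaws; the other two clips are in their nests within 6 mm of where they began and level, their cards pushed home to within 2 mm (((contact force between jaw_a and card_a below 4.8 N and x of clip_a_grip in the frame of tray_in between -0.08 and 0.08 m and y of clip_a_grip in the frame of tray_in between -0.058 and 0.058 m and x of card_a_grip in the frame of tray_in between -0.09 and 0.09 m and y of card_a_grip in the frame of tray_in between -0.065 and 0.065 m and z of clip_a_grip in the frame of tray_in below 0.038 m and angle between clip_a_grip's own z axis and vertical below 0.12 rad and x of card_a_grip in the frame of clip_a_grip above -0.12 m) or (contact force between jaw_a and card_a above 4.8 N and x of card_a_grip in the frame of clip_a_grip above -0.094 m and distance of clip_a_grip from where it was at the start of the episode below 0.006 m and angle between clip_a_grip's own z axis and vertical below 0.06 rad)) and ((contact force between jaw_b and card_b below 4.8 N and x of clip_b_grip in the frame of tray_in between -0.08 and 0.08 m and y of clip_b_grip in the frame of tray_in between -0.058 and 0.058 m and x of card_b_grip in the frame of tray_in between -0.09 and 0.09 m and y of card_b_grip in the frame of tray_in between -0.065 and 0.065 m and z of clip_b_grip in the frame of tray_in below 0.038 m and angle between clip_b_grip's own z axis and vertical below 0.12 rad and x of card_b_grip in the frame of clip_b_grip above -0.12 m) or (contact force between jaw_b and card_b above 4.8 N and x of card_b_grip in the frame of clip_b_grip above -0.094 m and distance of clip_b_grip from where it was at the start of the episode below 0.006 m and angle between clip_b_grip's own z axis and vertical below 0.06 rad)) and ((contact force between jaw_c and card_c below 4.8 N and x of clip_c_grip in the frame of tray_in between -0.08 and 0.08 m and y of clip_c_grip in the frame of tray_in between -0.058 and 0.058 m and x of card_c_grip in the frame of tray_in between -0.09 and 0.09 m and y of card_c_grip in the frame of tray_in between -0.065 and 0.065 m and z of clip_c_grip in the frame of tray_in below 0.038 m and angle between clip_c_grip's own z axis and vertical below 0.12 rad and x of card_c_grip in the frame of clip_c_grip above -0.12 m) or (contact force between jaw_c and card_c above 4.8 N and x of card_c_grip in the frame of clip_c_grip above -0.094 m and distance of clip_c_grip from where it was at the start of the episode below 0.006 m and angle between clip_c_grip's own z axis and vertical below 0.06 rad))); the robot touches nothing.
It fails at once if a card is pulled clean out of its clip (x of card_a_grip in the frame of clip_a_grip below -0.122 m or x of card_b_grip in the frame of clip_b_grip below -0.122 m or x of card_c_grip in the frame of clip_c_grip below -0.122 m).
It fails at once if a good clip is lifted out of its nest ((height (world z) of clip_a_grip above 0.06 m and contact force between jaw_a and card_a above 5 N) or (height (world z) of clip_b_grip above 0.06 m and contact force between jaw_b and card_b above 5 N) or (height (world z) of clip_c_grip above 0.06 m and contact force between jaw_c and card_c above 5 N)).
It fails at once if the rack is loaded with more than 70 N (card forced, clip wrenched) (contact force between rack and anything else above 70 N).
It fails at once if the mug, the handheld radio or the screwdriver is moved by more than 30 mm (distance of any of mug, handheld, screwdriver from where it was at the start of the episode above 0.03 m).
It also fails if it takes over 72 s, if anything falls off the work surface, if the arm or the gripper's body presses on something with over 40 N, if the wrist force passes 120 N, or if a joint passes its speed limit or range.

## Robot

A 6-joint arm with a two-finger parallel gripper is mounted at the origin on the work surface. World frame = base frame: x ahead of the robot, y to its left, z up, the work surface at z = 0. Lengths are in m, angles in rad, forces in N, time in s.
With the tool pointing down it reaches from about 0.375 to 0.9 m from the base axis. Payload 3.1 kg.
Tool frame: the origin (TCP) lies midway between the tips of the shut fingers; the grasp point (between the pads) lies 19 mm behind it; z points along the fingers, y is the direction in which the jaws open and shut (so a half turn about z gives the same grasp; the last joint's range is limited). The gripper opens to 85 mm and grips with 20 to 120 N. Pads are 22 mm wide; open, the fingers measure 114 mm over their backs; the gripper's body (76 mm by 85 mm) begins 54 mm behind the grasp point. The pads swing forward as they close: fully open they stand 13 mm farther back than shut.
Start: joints at [0.947, 0.527, 1.433, -0, 1.181, -0.178], TCP at [0.269, 0.564, 0.231] pointing down, gripper open.
Joint ranges: [-3.08, 3.08], [-0.75, 2.2], [0.22, 2.44], [-1.43, 4.57], [0, 2.65], [-2.85, 2.85]. Speed limits (rad/s): [2.79, 2.79, 3.14, 3.14, 3.14, 3.14].

## Interface

Orientations are given as a unit quaternion [x, y, z, w].
In Python, from station import manip gives the robot as it stands.
- The arm moves only by the tool servo_tool, never from a script. Its argument "motion" is a list of rows, each a list of 7 numbers: the shift along the tool's x, y, z in mm, then the turn, a rotation vector about the tool's x, y, z in rad, then the opening, from -1 (shut) to 1 (fully open), so that 0 is half open. In form: [[x, y, z, rx, ry, rz, hand], ...]. A call has 1 to 12 rows; each row shifts and turns the pose as measured when the row begins, along the tool's axes as they then stand; what a row does not reach is not made up. A row lasts 1/12 s, in which the tool goes at most 41.7 mm and 7.16 degrees, less where a joint would pass 70% of its speed; a pose out of reach is approached as far as the arm can. A call with a gripper value outside its range is refused whole. The fingers move at their own pace and stop on an object; "grip_force" is the grip in N (left out, the last holds). Time passes only in rows, so rows that do not move let the fingers close. It gives the time, the measured TCP pose, the force and the opening at its end, in the units of the state.
- manip.sense(): the state, without advancing time (a new reading comes with each control period).
- manip.snapshot(name): name is "side" or "top" or "wrist"; returns a dict with "frame" (420x560x3 uint8, red, green, blue), "mtx" (3x3 intrinsics, pixels), "dist_coeffs" ([k1, k2, p1, p2, k3] as OpenCV has them; the pictures are not rectified), "world_from_camera" (4x4, takes a point from camera to world coordinates). Camera axes: x right, y up, looking along -z (the intrinsics and any distortion apply to the point x, -y, -z); pixel columns grow to the right and rows downward; lengths in m; the calibration is good to about 2 mm. A picture is of the moment at which its call begins. There is no depth.
- manip.sign_off(): hands the job in, once; it reports no verdict.
The state is a dict: "t": time; "q": joint angles; "qd": joint speeds; "tau": joint torques, N m; "tcp_pos": TCP position; "tool_rot": TCP orientation; "force": force on the tool from outside, world axes, zero at the start; "ft_torque": the same for the moment, N m; "finger_gap": opening from 0.0 (shut) to 1.0 (fully open).
Only numpy, scipy, OpenCV 4.12 (cv2) and the standard library are available. Lean on these libraries where they do the work, as an engineer would, in place of code of your own. Each camera call takes 0.05 s, during which the arm holds its last target.

## Working session

There is one attempt and no reset: what is moved stays moved. The work goes in short steps, Python scripts to look and compute and a tool call to move; the robot and the scene stay as the last step left them, time stands still between calls to the robot, and variables do not carry over. Pictures are saved under pics/ and viewed, and the job is handed in when it is done.

Besides the shell and the picture viewer there is one more tool, called after "Call:" by a JSON object that holds its "method" and its "body". servo_tool: Moves the arm, as the interface text tells. Its arguments: {"type":"object","properties":{"motion":{"type":"array"},"grip_force":{"type":"number"}},"required":["motion"]}

```bash
ls; mkdir -p pics
cat > h.py <<'E'
import numpy as np, cv2
from station import manip
def snap(n,fn=None):
    s=manip.snapshot(n)
    if fn: cv2.imwrite('pics/'+fn,s['frame'][:,:,::-1])
    return s
def ray(s,uv):
    uv=np.array(uv,float).reshape(-1,1,2)
    p=cv2.undistortPoints(uv,np.array(s['mtx']),np.array(s['dist_coeffs'])).reshape(-1,2)
    T=np.array(s['world_from_camera'])
    d=np.c_[p[:,0],-p[:,1],-np.ones(len(p))]@T[:3,:3].T
    return T[:3,3],d
def onz(s,uv,z):
    o,d=ray(s,uv); return o+d*((z-o[2])/d[:,2])[:,None]
def proj(s,P):
    T=np.linalg.inv(np.array(s['world_from_camera']));P=np.array(P,float).reshape(-1,3)
    c=P@T[:3,:3].T+T[:3,3]; c=c*[1,-1,-1]
    return cv2.projectPoints(c,np.zeros(3),np.zeros(3),np.array(s['mtx']),np.array(s['dist_coeffs']))[0].reshape(-1,2)
E
python3 - <<'E'
from h import *
import pickle
print(manip.sense())
d={}
for n in('side','top','wrist'):
    d[n]=snap(n,n+'0.png'); print(n,d[n]['world_from_camera'])
pickle.dump(d,open('s0.pkl','wb'))
E
```

```text
pics
{'t': 0.0, 'q': array([ 9.46509685e-01,  5.28501042e-01,  1.43388039e+00,  1.22455673e-05,
        1.18137061e+00, -1.78515517e-01]), 'qd': array([-0.00036848,  0.00014258,  0.0005253 , -0.00087217,  0.00038067,
        0.00014207]), 'tau': array([-2.08781094e-04, -4.42347980e+01, -1.78025866e+01, -2.05557212e-04,
        8.34313949e-03,  5.13712635e-06]), 'tcp_pos': array([0.26903644, 0.56335969, 0.23031914]), 'tool_rot': array([ 2.21046868e-01,  9.75262588e-01, -9.91662398e-04, -4.27057603e-04]), 'force': array([0.59422551, 0.31466223, 0.31610557]), 'ft_torque': array([-0.10783693,  0.05588247,  0.0357085 ]), 'finger_gap': 1.0009447909859723}
side [[ 0.99867074  0.03038627 -0.04163455  0.54444087]
 [-0.05130475  0.66371115 -0.7462274  -0.77040499]
 [ 0.00495825  0.74737151  0.66438786  0.73766376]
 [ 0.          0.          0.          1.        ]]
top [[ 0.00174483  0.98358374 -0.18044386  0.44573908]
 [-0.99984516  0.00487559  0.01690824 -0.01013887]
 [ 0.01751044  0.18038642  0.98343994  0.8169878 ]
 [ 0.          0.          0.          1.        ]]
wrist [[ 0.43108821 -0.85933398 -0.27515098  0.19858878]
 [ 0.90230771  0.40990165  0.13349692  0.59703136]
 [-0.00193359 -0.3058198   0.95208745  0.37230895]
 [ 0.          0.          0.          1.        ]]
```

View pics/top0.png

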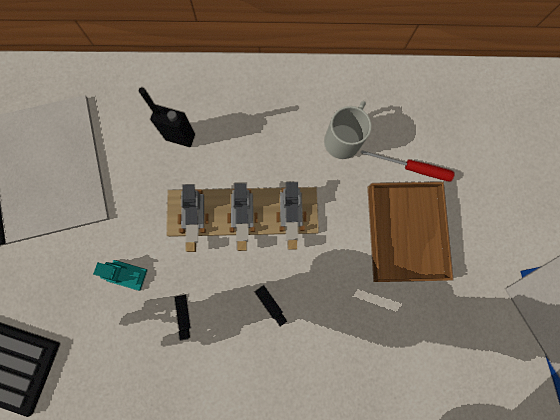

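View pics/side0.png

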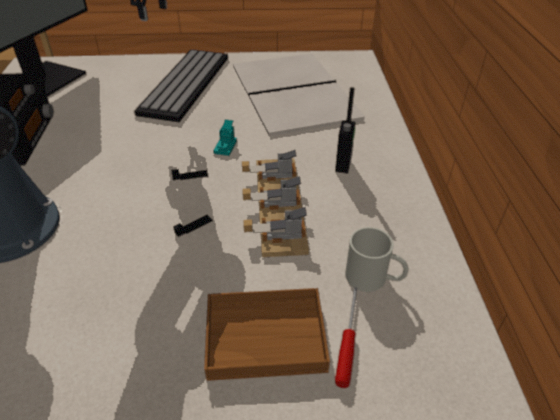

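View pics/wrist0.png

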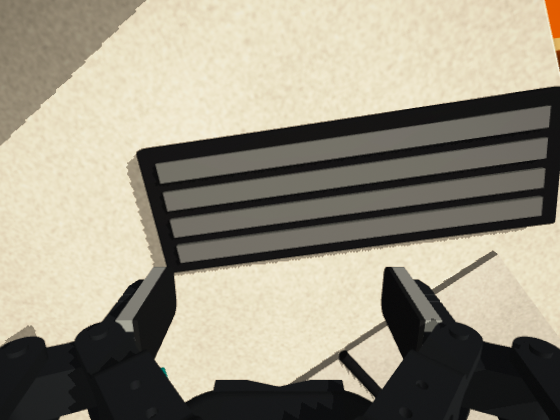

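The top view shows three grey clips in the rack, at (192,205), (241,205) and (291,203). Their blocks are at (191,247), (241,244) and (292,244). The tray is at (410,232). The lookalikes are the turquoise clip at (120,274) and the black cards at (182,316) and (270,305), none of which are needed. I'll check the rack in an enlarged crop.

Run:
```python
from h import *
import pickle
d=pickle.load(open('s0.pkl','rb'))
t=d['top']['frame'][:,:,::-1]
cv2.imwrite('pics/topc.png',cv2.resize(t[165:265,155:335],None,fx=4.4,fy=4.4,interpolation=cv2.INTER_CUBIC))
s=d['side']['frame'][:,:,::-1]
cv2.imwrite('pics/sidec.png',cv2.resize(s[140:265,225:325],None,fx=4.5,fy=4.5,interpolation=cv2.INTER_CUBIC))
tt=d['top']
print('tray corners top z.035',onz(tt,[(369,184),(444,182),(453,280),(374,281)],.035))
print('rack corners z.015',onz(tt,[(167,189),(318,187),(318,235),(167,236)],.015))
print('blocks z.047',onz(tt,[(191,247),(241,244),(292,244)],.047))
```

```text
tray corners top z.035 [[ 0.63922438 -0.21373471  0.035     ]
 [ 0.64447715 -0.36896429  0.035     ]
 [ 0.44642091 -0.37202992  0.035     ]
 [ 0.4445073  -0.21566841  0.035     ]]
rack corners z.015 [[ 0.63100602  0.20134816  0.015     ]
 [ 0.63706531 -0.11180528  0.015     ]
 [ 0.53663519 -0.11004779  0.015     ]
 [ 0.5334093   0.19636515  0.015     ]]
blocks z.047 [[ 0.50873224  0.14070409  0.047     ]
 [ 0.51490146  0.04408983  0.047     ]
 [ 0.51523698 -0.05503961  0.047     ]]
```

View pics/topc.png

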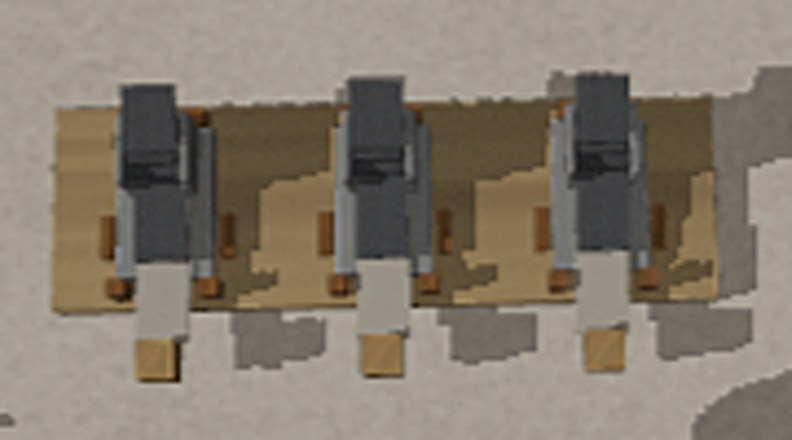

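View pics/sidec.png

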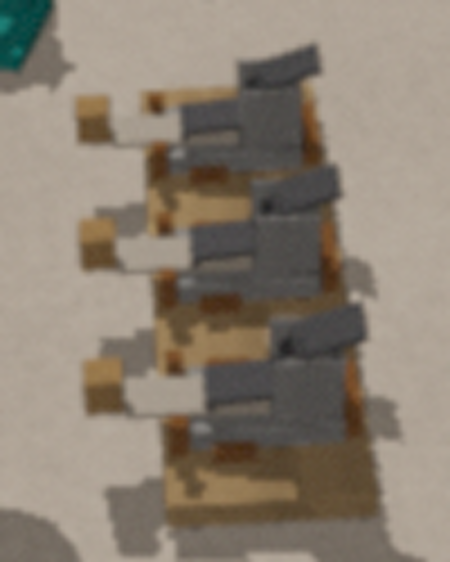

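The crop shows three complete grey clips with white cards and wooden blocks, which are the ones meant. Next I'll measure yaw and block centres.

Run:
```python
from h import *
import pickle
d=pickle.load(open('s0.pkl','rb'))
t=d['top']
c=lambda p:[(x/4.4+155-.4,y/4.4+165-.4) for x,y in p]
F=onz(t,c([(52,313),(717,298)]),.015);B=onz(t,c([(55,110),(712,98)]),.015)
for L in(F,B): 
    v=L[0]-L[1]; print('yaw',np.degrees(np.arctan2(-v[0],v[1])),L[:,:2].tolist())
P=onz(t,c([(118,286),(210,286),(340,283),(429,281),(560,280),(648,278)]),.035)
v=P[:,:2];f=np.polyfit(v[:,1],v[:,0],1);print('posts yaw',np.degrees(np.arctan(-f[0])),v)
print('blocks top',onz(t,c([(157,358),(382,354),(604,350)]),.047))
# side view block colour centroid triangulation
S=d['side']
cs=lambda p:[(x/4.5+225-.4,y/4.5+140-.4) for x,y in p]
print('side block tops z.047',onz(S,cs([(94,105),(98,231),(104,371)]),.047))
print('tab top ends?')
T=manip.sense()
R=__import__('scipy.spatial.transform',fromlist=['Rotation']).Rotation.from_quat(T['tool_rot']).as_matrix();print(R)
```

```text
yaw 1.525077239131871 [[0.5339401763205232, 0.19756784909916553], [0.5421083756687399, -0.10923157405363959]]
yaw 1.4031884438978732 [[0.6297342787109002, 0.2010762170318278], [0.637317543380206, -0.10850600194754889]]
posts yaw 1.1517808804048038 [[ 0.54406727  0.1633681 ]
 [ 0.54424534  0.12202222]
 [ 0.54585345  0.06355419]
 [ 0.54692844  0.02344194]
 [ 0.54762347 -0.03574395]
 [ 0.54869345 -0.07560519]]
blocks top [[ 0.51073174  0.14217165  0.047     ]
 [ 0.51285718  0.0432435   0.047     ]
 [ 0.51495308 -0.05479012  0.047     ]]
side block tops z.047 [[ 0.51305382  0.14469117  0.047     ]
 [ 0.51522779  0.04330021  0.047     ]
 [ 0.51801537 -0.05468805  0.047     ]]
tab top ends?
[[-9.02249596e-01  4.31213056e-01 -9.83660140e-04]
 [ 4.31214070e-01  9.02248639e-01 -1.34913186e-03]
 [ 3.05742750e-04 -1.64142177e-03 -9.99998606e-01]]
```

Call:
{"method": "servo_tool", "body": {"motion": [[0,0,0,0,0,-0.12,1],[0,0,0,0,0,-0.12,1],[0,0,0,0,0,-0.12,1],[0,0,0,0,0,-0.12,1],[-15,-36,0,0,0,0,1],[-15,-36,0,0,0,0,1],[-15,-36,0,0,0,0,1],[-15,-36,0,0,0,0,1],[-15,-36,0,0,0,0,1],[-15,-36,0,0,0,0,1],[-15,-36,0,0,0,0,1],[-15,-36,0,0,0,0,1]], "grip_force": 25}}

```text
t: 1.15
tcp_pos: [0.4056, 0.2789, 0.2262]
tool_rot: [-0.037, 0.999, -0.0, -0.002]
force: [0.7, 0.1, 0.3]
finger_gap: 1.0
```

Call:
{"method": "servo_tool", "body": {"motion": [[-15,-36,0,0,0,0.05,1],[-15,-36,0,0,0,0,1],[-15,-36,0,0,0,0,1],[-15,-36,10,0,0,0,1],[-15,-36,20,0,0,0,1],[-15,-36,20,0,0,0,1],[0,0,0,0,0,0,1]]}}

```text
t: 1.73
tcp_pos: [0.5071, 0.0556, 0.1795]
tool_rot: [-0.007, 1.0, -0.001, 0.003]
force: [-1.1, -0.1, 0.3]
finger_gap: 1.001
```

```bash
cat > st.py <<'E'
from h import *
from scipy.spatial.transform import Rotation as Ro
s=manip.sense()
R=Ro.from_quat(s['tool_rot']).as_matrix()
print('t',round(s['t'],2),'tcp',s['tcp_pos'].round(4),'gap',round(s['finger_gap'],3),'F',s['force'].round(2),'M',s['ft_torque'].round(3),'yawy',round(np.degrees(np.arctan2(R[1,1],R[0,1])),2),'zt',R[:,2].round(4))
E
python3 - <<'E'
from st import *
snap('wrist','w1.png')
E
```

```text
t 1.73 tcp [0.5071 0.0556 0.1795] gap 1.001 F [-1.12 -0.11  0.28] M [ 0.022 -0.019 -0.028] yawy 90.84 zt [ 0.0058 -0.003  -1.    ]
```

View pics/w1.png

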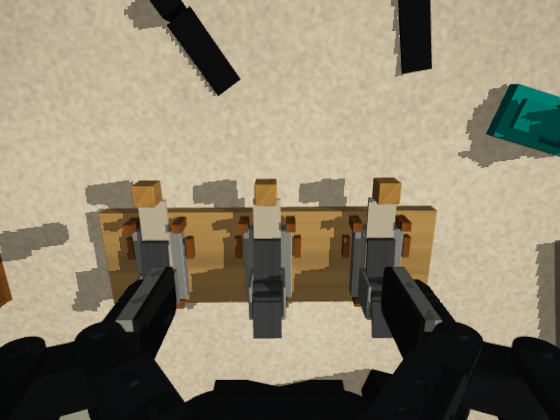

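The wrist view shows all three blocks, at (147,193), (266,191) and (386,190), with image right being +y. I'll measure them from it.

Run:
```python
from h import *
import pickle
s=snap('wrist');pickle.dump(s,open('w1.pkl','wb'))
f=s['frame'][:,:,::-1]
cv2.imwrite('pics/w1c.png',cv2.resize(f[165:290,90:445],None,fx=2.25,fy=2.25,interpolation=cv2.INTER_CUBIC))
hsv=cv2.cvtColor(f.copy(),cv2.COLOR_BGR2HSV)
for x0,x1 in((120,175),(240,292),(360,412)):
    sub=hsv[172:206,x0:x1]; m=((sub[:,:,1]>110)&(sub[:,:,2]>90)).astype(np.uint8)
    n,l,st,ce=cv2.connectedComponentsWithStats(m); k=1+np.argmax(st[1:,4]); b=st[k]
    print(x0+b[0],x0+b[0]+b[2],172+b[1],172+b[1]+b[3],b[4],ce[k]+[x0,172])
```

```text
128 160 182 206 604 [144.05960265 194.73675497]
252 274 181 206 478 [262.76569038 194.58786611]
375 398 182 206 464 [385.81034483 194.18103448]
```

View pics/w1c.png

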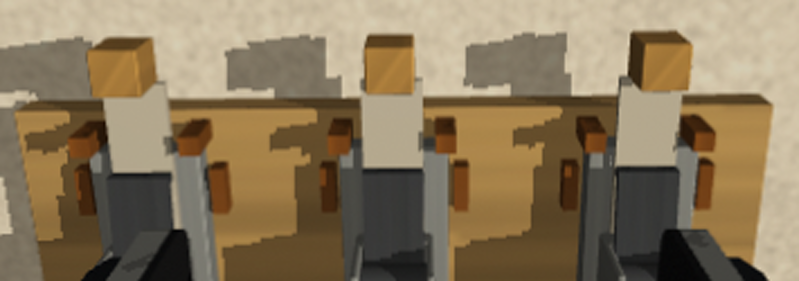

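Run:
```python
from h import *
import pickle
s=pickle.load(open('w1.pkl','rb'))
f=s['frame'][:,:,::-1]
L=[cv2.resize(f[170:222,x0:x0+52],None,fx=5,fy=5,interpolation=cv2.INTER_CUBIC) for x0 in(118,240,362)]
cv2.imwrite('pics/w1d.png',np.hstack(L))
```

```text
(no output)
```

View pics/w1d.png

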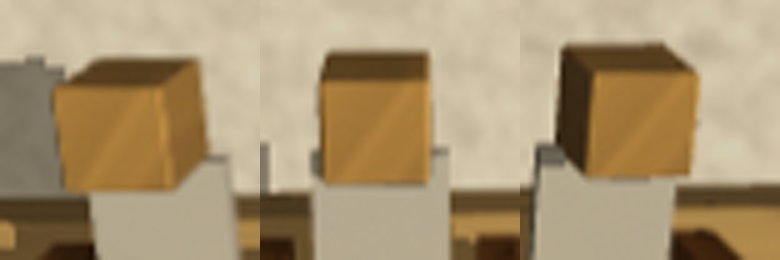

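Run:
```python
from h import *
import pickle
s=pickle.load(open('w1.pkl','rb'))
print(s['world_from_camera'][:3,3])
print(onz(s,[(140.4,197.2),(262.6,195.9),(385.8,194.4)],.047))
import st
```

```text
[0.42694416 0.05649542 0.3217994 ]
[[ 0.51520019 -0.05419918  0.047     ]
 [ 0.51255163  0.04451431  0.047     ]
 [ 0.50975322  0.1438775   0.047     ]]
t 1.83 tcp [0.505  0.0596 0.181 ] gap 1.003 F [ 0.17 -0.09 -0.3 ] M [ 0.077 -0.029 -0.053] yawy 90.96 zt [ 4.3e-03 -6.0e-04 -1.0e+00]
```

Call:
{"method": "servo_tool", "body": {"motion": [[-4,-8,20,0,0,-0.008,0],[-4,-8,30,0,0,0,0],[0,0,30,0,0,0,0],[0,0,30,0,0,0,0],[0,0,0,0,0,0,0],[0,0,0,0,0,0,0]]}}

```text
t: 2.33
tcp_pos: [0.5154, 0.0503, 0.0723]
tool_rot: [-0.016, 1.0, 0.0, 0.006]
force: [0.7, 0.3, -0.2]
finger_gap: 0.493
```

```bash
python3 st.py
```

```text
t 2.33 tcp [0.5154 0.0503 0.0723] gap 0.493 F [ 0.69  0.27 -0.17] M [-0.014  0.067 -0.014] yawy 91.87 zt [ 1.210e-02  8.000e-04 -9.999e-01]
```

Call:
{"method": "servo_tool", "body": {"motion": [[2,-6,10,0,0.01,0.008,0],[0,0,15,0,0,0,0],[0,0,0,0,0,0,0],[0,0,0,0,0,0,0]]}}

```text
t: 2.67
tcp_pos: [0.516, 0.0463, 0.0518]
tool_rot: [-0.014, 1.0, -0.0, 0.005]
force: [0.6, -0.0, 0.2]
finger_gap: 0.497
```

```bash
python3 st.py; python3 -c "
from st import *
snap('wrist','w2.png')"
```

```text
t 2.67 tcp [0.516  0.0463 0.0518] gap 0.497 F [ 0.65 -0.02  0.21] M [-0.022 -0.053 -0.025] yawy 91.65 zt [ 9.2e-03 -4.0e-04 -1.0e+00]
t 2.67 tcp [0.516  0.0463 0.0518] gap 0.497 F [ 0.65 -0.02  0.21] M [-0.022 -0.053 -0.025] yawy 91.65 zt [ 9.2e-03 -4.0e-04 -1.0e+00]
```

View pics/w2.png

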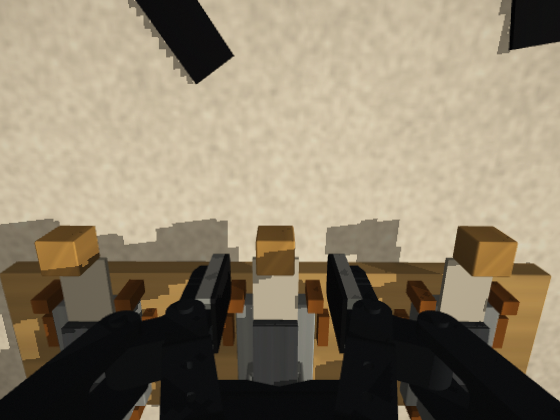

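Call:
{"method": "servo_tool", "body": {"motion": [[3,-2,12,0,0.01,0.004,0],[0,0,12,0,0,0,0],[0,0,10,0,0,0,0],[0,0,0,0,0,0,0],[0,0,0,0,0,0,0]]}}

```text
t: 3.13
tcp_pos: [0.5157, 0.0435, 0.0196]
tool_rot: [-0.012, 1.0, -0.001, 0.003]
force: [0.1, 0.8, 0.5]
finger_gap: 0.5
```

```bash
python3 -c "
from st import *
snap('wrist','w3.png');snap('side','sd3.png')"
```

```text
t 3.13 tcp [0.5157 0.0435 0.0196] gap 0.5 F [0.08 0.84 0.53] M [0.012 0.045 0.047] yawy 91.39 zt [ 0.0062 -0.002  -1.    ]
```

View pics/w3.png

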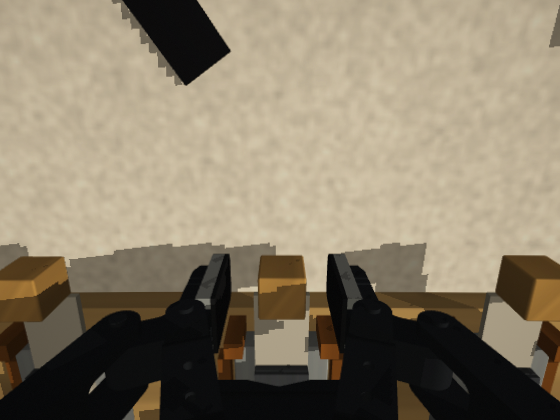

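View pics/sd3.png

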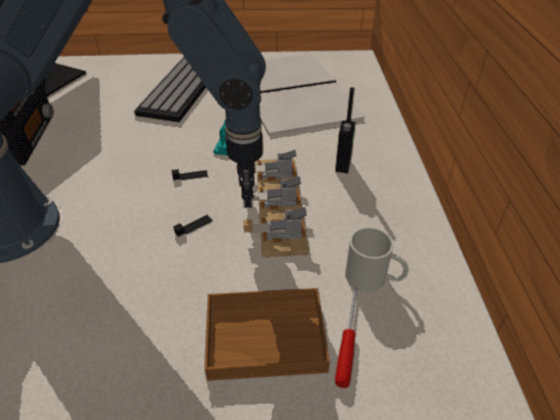

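The block at (281,288) sits centred between the fingers, whose edges are at 230 and 328. Closing now.

Call:
{"method": "servo_tool", "body": {"motion": [[3,0,2,0,0,0,-0.4],[0,0,0,0,0,0,-0.8],[0,0,0,0,0,0,-0.8],[0,0,0,0,0,0,-0.8],[0,0,0,0,0,0,-0.8],[0,0,0,0,0,0,-0.8]], "grip_force": 25}}

```text
t: 3.73
tcp_pos: [0.5122, 0.0435, 0.0184]
tool_rot: [-0.012, 1.0, -0.001, 0.003]
force: [-0.6, 0.4, -2.4]
finger_gap: 0.2
```

```bash
python3 st.py
```

```text
t 3.73 tcp [0.5122 0.0435 0.0184] gap 0.2 F [-0.56  0.35 -2.36] M [ 0.051  0.104 -0.005] yawy 91.39 zt [ 0.0063 -0.002  -1.    ]
```

Call:
{"method": "servo_tool", "body": {"motion": [[2,0,0.3,0,0,0,-0.8],[2,0,0,0,0,0,-0.8],[2,0,0,0,0,0,-0.8]]}}

```text
t: 3.98
tcp_pos: [0.5116, 0.0431, 0.0185]
tool_rot: [-0.012, 1.0, -0.002, 0.009]
force: [4.6, 1.2, -4.4]
finger_gap: 0.208
```

Call:
{"method": "servo_tool", "body": {"motion": [[2,0,0,0,0,0,-0.8],[2,0,0,0,0,0,-0.8]]}}

```text
t: 4.15
tcp_pos: [0.5117, 0.0427, 0.0187]
tool_rot: [-0.012, 1.0, -0.002, 0.014]
force: [6.0, 1.1, -5.0]
finger_gap: 0.201
```

```bash
python3 st.py
```

```text
t 4.15 tcp [0.5117 0.0427 0.0187] gap 0.201 F [ 6.03  1.06 -5.05] M [ 0.251 -0.551  0.049] yawy 91.34 zt [ 0.0274 -0.0036 -0.9996]
```

Call:
{"method": "servo_tool", "body": {"motion": [[4,0,0.8,0,0.02,0,-0.8],[4,0,0.3,0,0.008,0,-0.8]]}}

```text
t: 4.32
tcp_pos: [0.5103, 0.0421, 0.0185]
tool_rot: [-0.012, 1.0, -0.003, 0.007]
force: [6.4, 0.8, -5.1]
finger_gap: 0.203
```

```bash
python3 st.py
```

```text
t 4.32 tcp [0.5103 0.0421 0.0185] gap 0.203 F [ 6.44  0.8  -5.1 ] M [ 0.253 -0.756  0.066] yawy 91.33 zt [ 0.014  -0.0055 -0.9999]
```

Call:
{"method": "servo_tool", "body": {"motion": [[4,0.4,1,0,0.012,0,-0.8],[4,0.4,1,0,0.008,0,-0.8]]}}

```text
t: 4.48
tcp_pos: [0.5099, 0.042, 0.0181]
tool_rot: [-0.012, 1.0, -0.004, 0.005]
force: [6.1, 1.2, 1.6]
finger_gap: 0.206
```

Call:
{"method": "servo_tool", "body": {"motion": [[4,0.4,1,0,0.008,0,-0.8],[4,0.4,1,0,0.008,0,-0.8]]}}

```text
t: 4.65
tcp_pos: [0.5099, 0.0419, 0.0181]
tool_rot: [-0.011, 1.0, -0.005, 0.006]
force: [6.3, 1.4, 1.4]
finger_gap: 0.208
```

```bash
python3 st.py
```

```text
t 4.65 tcp [0.5099 0.0419 0.0181] gap 0.208 F [6.33 1.42 1.42] M [ 0.335 -0.893  0.086] yawy 91.3 zt [ 0.0125 -0.0099 -0.9999]
```

Call:
{"method": "servo_tool", "body": {"motion": [[6,0.6,0.5,-0.006,0.015,0,-0.8],[6,0.6,0.5,0,0.015,0,-0.8]]}}

```text
t: 4.82
tcp_pos: [0.5073, 0.0418, 0.0187]
tool_rot: [-0.011, 1.0, -0.003, 0.001]
force: [6.4, 0.3, -4.3]
finger_gap: 0.207
```

```bash
python3 st.py
```

```text
t 4.82 tcp [0.5073 0.0418 0.0187] gap 0.207 F [ 6.42  0.27 -4.25] M [ 0.034 -0.921 -0.004] yawy 91.29 zt [ 0.0029 -0.0068 -1.    ]
```

Call:
{"method": "servo_tool", "body": {"motion": [[6,0.4,1,-0.004,0.01,0,-0.8],[6,0.4,1,0,0.01,0,-0.8]]}}

```text
t: 4.98
tcp_pos: [0.5055, 0.0411, 0.0185]
tool_rot: [-0.011, 1.0, -0.003, 0.002]
force: [8.6, 2.5, -2.7]
finger_gap: 0.204
```

Call:
{"method": "servo_tool", "body": {"motion": [[6,0.4,0.6,-0.004,0.01,0,-0.8],[6,0.4,0.6,0,0.01,0,-0.8]]}}

```text
t: 5.15
tcp_pos: [0.5026, 0.0405, 0.0187]
tool_rot: [-0.011, 1.0, -0.002, 0.002]
force: [6.6, 0.3, -3.9]
finger_gap: 0.201
```

```bash
python3 st.py
```

```text
t 5.15 tcp [0.5026 0.0405 0.0187] gap 0.201 F [ 6.56  0.29 -3.95] M [ 0.103 -0.843  0.022] yawy 91.26 zt [ 0.0044 -0.0044 -1.    ]
```

Call:
{"method": "servo_tool", "body": {"motion": [[6,2,0.8,-0.004,0.01,0,-0.8],[6,2,0.8,0,0.01,0,-0.8]]}}

```text
t: 5.32
tcp_pos: [0.5002, 0.042, 0.0185]
tool_rot: [-0.01, 1.0, -0.002, 0.003]
force: [8.2, -2.0, -2.5]
finger_gap: 0.204
```

```bash
python3 -c "
from st import *
snap('wrist','w4.png')"
```

```text
t 5.32 tcp [0.5002 0.042  0.0185] gap 0.204 F [ 8.22 -1.95 -2.46] M [-0.39  -1.046 -0.108] yawy 91.2 zt [ 0.0051 -0.0042 -1.    ]
```

View pics/w4.png

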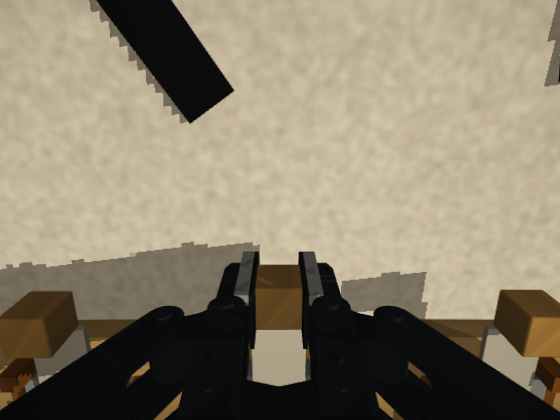

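Call:
{"method": "servo_tool", "body": {"motion": [[0,0,0,0,0,0,-0.8],[0,0,0,0,0,0,-0.5],[0,0,0,0,0,0,0],[0,0,0,0,0,0,0],[0,0,-20,0,0,0,0],[0,0,-25,0,0,0,0],[0,0,-10,0,0,0,0]]}}

```text
t: 5.95
tcp_pos: [0.4923, 0.0429, 0.0725]
tool_rot: [-0.011, 1.0, -0.001, -0.006]
force: [0.2, -0.6, -0.3]
finger_gap: 0.503
```

```bash
python3 st.py
```

```text
t 5.95 tcp [0.4923 0.0429 0.0725] gap 0.503 F [ 0.17 -0.62 -0.33] M [ 0.023 -0.018 -0.018] yawy 91.23 zt [-0.0128 -0.0025 -0.9999]
```

```bash
python3 -c "
from st import *
import pickle
s=snap('wrist','w5.png');pickle.dump(s,open('w5.pkl','wb'))"
```

```text
t 5.95 tcp [0.4923 0.0429 0.0725] gap 0.503 F [ 0.17 -0.62 -0.33] M [ 0.023 -0.018 -0.018] yawy 91.23 zt [-0.0128 -0.0025 -0.9999]
```

View pics/w5.png

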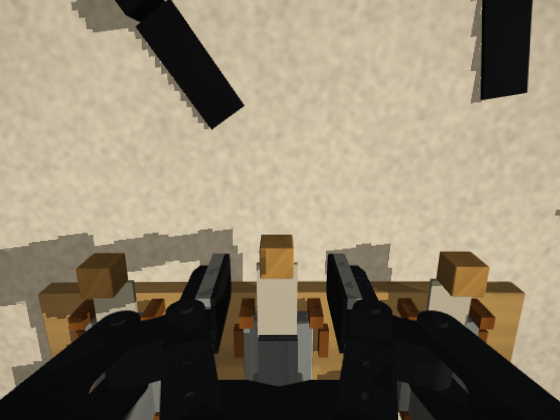

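```bash
python3 -c "
from h import *
import pickle
s=pickle.load(open('w5.pkl','rb'))
print(onz(s,[(277,277),(100,296),(465,294)],.047))"
```

```text
[[ 0.50978219  0.04214832  0.047     ]
 [ 0.52305258 -0.05247419  0.047     ]
 [ 0.51726356  0.1425462   0.047     ]]
```

Call:
{"method": "servo_tool", "body": {"motion": [[-5,25,0,0,-0.012,-0.003,0],[-5,25,0,0,0,0,0],[-5,25,0,0,0,0,0],[-5,25,0,0,0,0,0],[0,0,0,0,0,0,0],[0,0,0,0,0,0,0]]}}

```text
t: 6.5
tcp_pos: [0.5078, 0.146, 0.0724]
tool_rot: [-0.011, 1.0, -0.002, -0.001]
force: [0.1, 0.3, 0.3]
finger_gap: 0.5
```

```bash
python3 st.py
```

```text
t 6.5 tcp [0.5078 0.146  0.0724] gap 0.5 F [0.15 0.3  0.32] M [-0.001  0.018 -0.001] yawy 91.24 zt [-0.0026 -0.0032 -1.    ]
```

Call:
{"method": "servo_tool", "body": {"motion": [[-1,-3,12,-0.003,-0.002,-0.003,0],[0,0,14,0,0,0,0],[0,0,14,0,0,0,0],[0,0,12,0,0,0,0],[0,0,0,0,0,0,0],[0,0,0,0,0,0,0]]}}

```text
t: 7.0
tcp_pos: [0.5048, 0.1395, 0.0169]
tool_rot: [-0.012, 1.0, -0.001, -0.004]
force: [0.3, -0.1, 0.6]
finger_gap: 0.501
```

```bash
python3 -c "
from st import *
snap('wrist','w6.png')"
```

```text
t 7.0 tcp [0.5048 0.1395 0.0169] gap 0.501 F [ 0.27 -0.07  0.59] M [-0.044 -0.02  -0.03 ] yawy 91.37 zt [-0.0072 -0.0013 -1.    ]
```

View pics/w6.png

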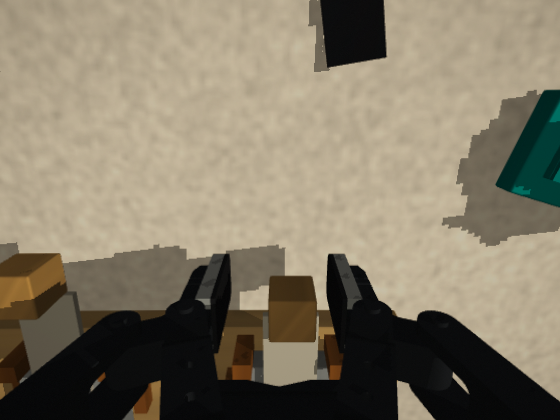

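The block at (292,308) lies about 4 mm toward +y of the finger centre, so I'm correcting before closing.

Call:
{"method": "servo_tool", "body": {"motion": [[-4,4,-1,0,-0.006,0,0],[0,0,0,0,0,0,0],[0,0,0,0,0,0,0]]}}

```text
t: 7.3
tcp_pos: [0.5094, 0.143, 0.0194]
tool_rot: [-0.011, 1.0, -0.001, 0.0]
force: [0.5, -0.5, -0.9]
finger_gap: 0.498
```

```bash
python3 -c "
from st import *
snap('wrist','w7.png')"
```

```text
t 7.3 tcp [0.5094 0.143  0.0194] gap 0.498 F [ 0.55 -0.47 -0.9 ] M [-0.021  0.064  0.025] yawy 91.29 zt [ 6.0e-04 -1.1e-03 -1.0e+00]
```

View pics/w7.png

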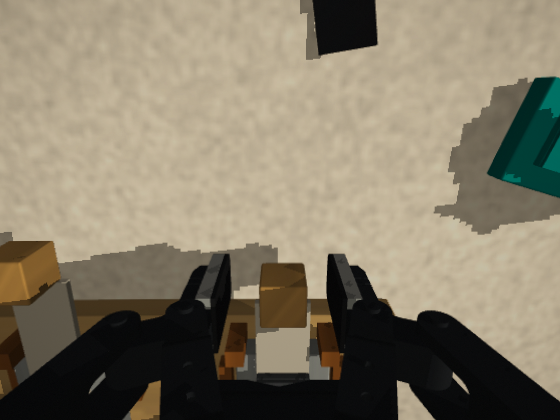

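Block at (283,295), fingers' middle at 279, so it is centred well enough. Closing, then drawing.

Call:
{"method": "servo_tool", "body": {"motion": [[0,1,1.5,0,0,0,-0.4],[0,0,0,0,0,0,-0.8],[0,0,0,0,0,0,-0.8],[0,0,0,0,0,0,-0.8],[0,0,0,0,0,0,-0.8],[0,0,0,0,0,0,-0.8]]}}

```text
t: 7.85
tcp_pos: [0.5103, 0.1447, 0.0192]
tool_rot: [-0.012, 1.0, -0.0, 0.002]
force: [1.0, 0.1, -0.1]
finger_gap: 0.206
```

Call:
{"method": "servo_tool", "body": {"motion": [[3,0,0.5,0,0.004,0,-0.8],[3,0,0.5,0,0.006,0,-0.8]]}}

```text
t: 8.02
tcp_pos: [0.5093, 0.1447, 0.0189]
tool_rot: [-0.012, 1.0, -0.0, 0.002]
force: [5.9, 0.4, -0.7]
finger_gap: 0.208
```

```bash
python3 st.py
```

```text
t 8.02 tcp [0.5093 0.1447 0.0189] gap 0.208 F [ 5.89  0.42 -0.66] M [ 0.014 -0.879  0.028] yawy 91.34 zt [ 4.6e-03 -4.0e-04 -1.0e+00]
```

Call:
{"method": "servo_tool", "body": {"motion": [[5,0,0.5,0,0.01,0,-0.8],[6,0,0.5,0,0.01,0,-0.8]]}}

```text
t: 8.18
tcp_pos: [0.5083, 0.1447, 0.0192]
tool_rot: [-0.011, 1.0, 0.0, 0.003]
force: [7.2, 0.5, -2.9]
finger_gap: 0.204
```

Call:
{"method": "servo_tool", "body": {"motion": [[6,0,0.5,0,0.01,0,-0.8],[6,0,0.5,0,0.01,0,-0.8]]}}

```text
t: 8.35
tcp_pos: [0.506, 0.1446, 0.0192]
tool_rot: [-0.011, 1.0, 0.001, 0.003]
force: [7.3, 0.5, -3.5]
finger_gap: 0.206
```

```bash
python3 st.py
```

```text
t 8.35 tcp [0.506  0.1446 0.0192] gap 0.206 F [ 7.26  0.5  -3.51] M [ 0.082 -1.095  0.002] yawy 91.26 zt [ 0.0057  0.0012 -1.    ]
```

Call:
{"method": "servo_tool", "body": {"motion": [[6,0,1,0,0.01,0,-0.8],[6,0,1,0,0.01,0,-0.8],[6,0,1,0,0.01,0,-0.8]]}}

```text
t: 8.6
tcp_pos: [0.5056, 0.1445, 0.0187]
tool_rot: [-0.01, 1.0, 0.001, 0.006]
force: [8.6, 1.2, 0.2]
finger_gap: 0.209
```

Call:
{"method": "servo_tool", "body": {"motion": [[6,0,0.5,0,0.008,0,-0.8]]}}

```text
t: 8.68
tcp_pos: [0.5055, 0.1446, 0.019]
tool_rot: [-0.01, 1.0, 0.002, 0.008]
force: [7.7, 0.9, -1.9]
finger_gap: 0.207
```

```bash
python3 st.py
```

```text
t 8.68 tcp [0.5055 0.1446 0.019 ] gap 0.207 F [ 7.69  0.93 -1.87] M [ 0.038 -1.165  0.04 ] yawy 91.18 zt [ 0.0167  0.0034 -0.9999]
```

Call:
{"method": "servo_tool", "body": {"motion": [[8,0,0,0,0.02,0,-0.8],[8,0,0,0,0.015,0,-0.8]]}}

```text
t: 8.85
tcp_pos: [0.4999, 0.1443, 0.0201]
tool_rot: [-0.01, 1.0, 0.002, 0.001]
force: [7.4, 0.3, -3.7]
finger_gap: 0.203
```

```bash
python3 st.py
```

```text
t 8.85 tcp [0.4999 0.1443 0.0201] gap 0.203 F [ 7.42  0.33 -3.7 ] M [ 0.029 -1.132  0.076] yawy 91.14 zt [ 0.0029  0.0039 -1.    ]
```

Call:
{"method": "servo_tool", "body": {"motion": [[0,0,0,0,0,0,-0.8],[0,0,0,0,0,0,-0.5],[0,0,0,0,0,0,0],[0,0,0,0,0,0,0],[0,0,-20,0,0,0,0],[0,0,-25,0,0,0,0],[0,0,-10,0,0,0,0]]}}

```text
t: 9.43
tcp_pos: [0.4923, 0.1436, 0.0729]
tool_rot: [-0.01, 1.0, 0.001, -0.009]
force: [0.4, -0.5, -0.4]
finger_gap: 0.5
```

```bash
python3 st.py
```

```text
t 9.43 tcp [0.4923 0.1436 0.0729] gap 0.5 F [ 0.38 -0.53 -0.35] M [-0.033  0.03  -0.004] yawy 91.12 zt [-0.0171  0.0027 -0.9998]
```

Call:
{"method": "servo_tool", "body": {"motion": [[-3,-33,0,0,-0.016,-0.004,0],[-3,-33,0,0,0,0,0],[-3,-33,0,0,0,0,0],[-3,-33,0,0,0,0,0],[-3,-33,0,0,0,0,0],[-3,-33,0,0,0,0,0],[0,0,0,0,0,0,0],[0,0,0,0,0,0,0]]}}

```text
t: 10.1
tcp_pos: [0.5129, -0.0591, 0.0745]
tool_rot: [-0.015, 1.0, 0.002, -0.001]
force: [-0.7, 0.2, 0.2]
finger_gap: 0.5
```

```bash
python3 st.py
```

```text
t 10.1 tcp [ 0.5129 -0.0591  0.0745] gap 0.5 F [-0.67  0.16  0.25] M [0.019 0.017 0.025] yawy 91.76 zt [-0.0024  0.0044 -1.    ]
```

Call:
{"method": "servo_tool", "body": {"motion": [[-2,5,12,0.004,-0.002,0.006,0],[0,0,14,0,0,0,0],[0,0,14,0,0,0,0],[0,0,11,0,0,0,0],[0,0,0,0,0,0,0],[0,0,0,0,0,0,0]]}}

```text
t: 10.6
tcp_pos: [0.5108, -0.0484, 0.0217]
tool_rot: [-0.014, 1.0, 0.002, -0.003]
force: [0.5, -0.7, -0.3]
finger_gap: 0.496
```

```bash
python3 -c "
from st import *
snap('wrist','w8.png')"
```

```text
t 10.6 tcp [ 0.5108 -0.0484  0.0217] gap 0.496 F [ 0.51 -0.68 -0.26] M [-0.036  0.015  0.019] yawy 91.55 zt [-0.0064  0.0029 -1.    ]
```

View pics/w8.png

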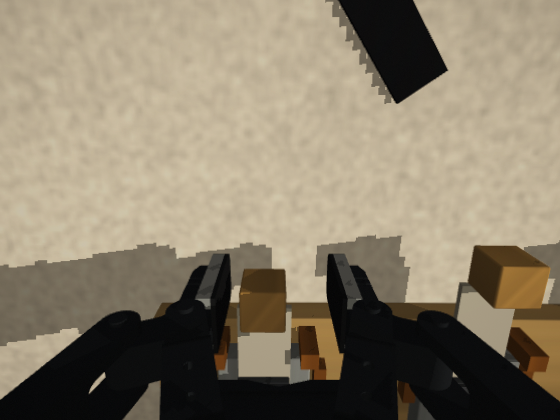

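The block at (263,300) is about 6 mm to the −y side of the finger centre (279). Correcting.

Call:
{"method": "servo_tool", "body": {"motion": [[-4,-5,1,0.002,-0.005,0.002,0],[0,0,0,0,0,0,0],[0,0,0,0,0,0,0]]}}

```text
t: 10.9
tcp_pos: [0.5154, -0.0524, 0.0222]
tool_rot: [-0.014, 1.0, 0.0, 0.0]
force: [0.3, -0.1, 0.4]
finger_gap: 0.496
```

```bash
python3 -c "
from st import *
s=snap('wrist','w9.png')"
```

```text
t 10.9 tcp [ 0.5154 -0.0524  0.0222] gap 0.496 F [ 0.3  -0.08  0.42] M [-0.001 -0.081  0.025] yawy 91.56 zt [ 3.e-04  5.e-04 -1.e+00]
```

View pics/w9.png

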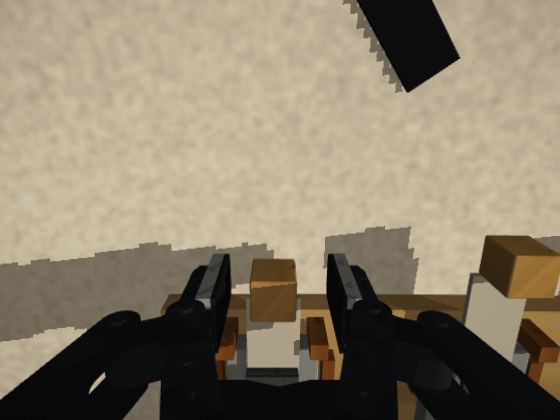

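Call:
{"method": "servo_tool", "body": {"motion": [[0,-2.5,3,0,0,0.002,0],[0,0,0,0,0,0,-0.4],[0,0,0,0,0,0,-0.8],[0,0,0,0,0,0,-0.8],[0,0,0,0,0,0,-0.8],[0,0,0,0,0,0,-0.8],[0,0,0,0,0,0,-0.8]]}}

```text
t: 11.53
tcp_pos: [0.5166, -0.0557, 0.0203]
tool_rot: [-0.012, 1.0, -0.0, 0.002]
force: [0.2, 0.1, 0.1]
finger_gap: 0.214
```

Call:
{"method": "servo_tool", "body": {"motion": [[2,0,0.3,0,0.003,0,-0.8],[2,0,0.3,0,0.003,0,-0.8]]}}

```text
t: 11.7
tcp_pos: [0.5146, -0.0564, 0.0201]
tool_rot: [-0.012, 1.0, -0.001, 0.001]
force: [2.5, 0.4, 0.4]
finger_gap: 0.218
```

```bash
python3 st.py
```

```text
t 11.7 tcp [ 0.5146 -0.0564  0.0201] gap 0.218 F [2.5  0.38 0.43] M [ 0.148 -0.373 -0.029] yawy 91.35 zt [ 0.0018 -0.0016 -1.    ]
```

Call:
{"method": "servo_tool", "body": {"motion": [[2,0.3,0.1,0,0.003,0,-0.8],[2,0.3,0,0,0.003,0,-0.8],[2,0.3,0,0,0.003,0,-0.8]]}}

```text
t: 11.95
tcp_pos: [0.5109, -0.0565, 0.0204]
tool_rot: [-0.012, 1.0, -0.002, -0.001]
force: [2.3, -0.0, -0.8]
finger_gap: 0.212
```

Call:
{"method": "servo_tool", "body": {"motion": [[2,0.3,0,0,0.003,0,-0.8],[2,0.3,0,0,0.003,0,-0.8]]}}

```text
t: 12.12
tcp_pos: [0.5073, -0.0563, 0.0206]
tool_rot: [-0.012, 1.0, -0.002, -0.003]
force: [1.7, 0.3, -0.3]
finger_gap: 0.213
```

```bash
python3 st.py
```

```text
t 12.12 tcp [ 0.5073 -0.0563  0.0206] gap 0.213 F [ 1.75  0.35 -0.3 ] M [-0.034 -0.317 -0.006] yawy 91.33 zt [-0.0069 -0.0045 -1.    ]
```

The right-hand clip slides at about 2 N, against 7–8 N for the other two, so it is the weak one.

Call:
{"method": "servo_tool", "body": {"motion": [[1,0.3,0,-0.004,-0.006,0,-0.8],[0,0,0,0,0,0,-0.8],[0,0,0,0,0,0,-0.5],[0,0,0,0,0,0,0],[0,0,0,0,0,0,0],[0,0,-20,0,0,0,0],[0,0,-30,0,0,0,0],[0,0,-30,0,0,0,0],[0,0,-20,0,0,0,0],[0,0,0,0,0,0,0]]}}

```text
t: 12.95
tcp_pos: [0.497, -0.0536, 0.1203]
tool_rot: [-0.012, 1.0, 0.004, -0.013]
force: [-0.4, -0.2, -0.6]
finger_gap: 0.499
```

```bash
python3 -c "
from st import *
import pickle
s=snap('wrist','w10.png');pickle.dump(s,open('w10.pkl','wb'))
s=snap('top','t10.png');pickle.dump(s,open('t10.pkl','wb'))"
```

```text
t 12.95 tcp [ 0.497  -0.0536  0.1203] gap 0.499 F [-0.4  -0.18 -0.59] M [-0.024  0.002 -0.011] yawy 91.35 zt [-0.0258  0.0076 -0.9996]
```

View pics/w10.png

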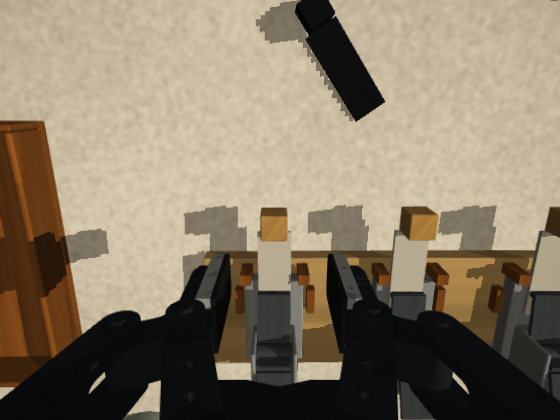

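View pics/t10.png

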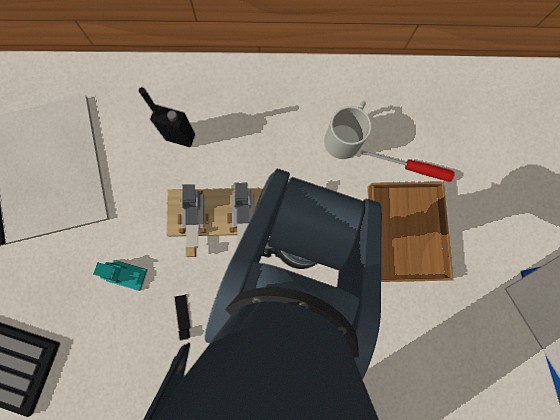

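```bash
python3 -c "
from h import *
import pickle
s=pickle.load(open('w10.pkl','rb'))
print(onz(s,[(274,239),(420,238)],.047))
s=pickle.load(open('t10.pkl','rb'));f=s['frame'][:,:,::-1]
print(onz(s,[(190.7,251.5)],.047))
"
```

```text
[[ 0.51217781 -0.0558743   0.047     ]
 [ 0.50939521  0.03988894  0.047     ]]
[[0.50004618 0.14093834 0.047     ]]
```

Call:
{"method": "servo_tool", "body": {"motion": [[-25,0,-15,0.006,-0.024,0,0],[-30,0,-15,0,0,0,0.1],[-30,0,-10,0,0,0,0.1],[-20,0,0,0,0,0,0.1],[0,0,0,0,0,0,0.1],[0,0,0,0,0,0,0.1]]}}

```text
t: 13.55
tcp_pos: [0.5944, -0.0479, 0.1461]
tool_rot: [-0.011, 1.0, 0.006, -0.016]
force: [-0.2, 0.5, -0.2]
finger_gap: 0.551
```

```bash
python3 -c "
from st import *
import pickle
s=snap('wrist','w11.png');pickle.dump(s,open('w11.pkl','wb'))
"
```

```text
t 13.55 tcp [ 0.5944 -0.0479  0.1461] gap 0.551 F [-0.24  0.55 -0.19] M [-0.016 -0.001  0.012] yawy 91.29 zt [-0.0315  0.0112 -0.9994]
```

View pics/w11.png

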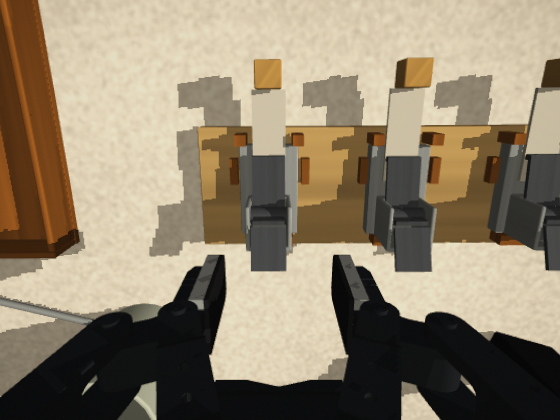

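```bash
python3 -c "
from h import *
import pickle
s=pickle.load(open('w11.pkl','rb'))
f=s['frame'][:,:,::-1]
cv2.imwrite('pics/w11c.png',cv2.resize(f[50:280,195:455],None,fx=3,fy=2.6,interpolation=cv2.INTER_CUBIC))
print(onz(s,[(268,87)],.047), 'block edge')
P=[(.607,-.052)]
c,sn=np.cos(.0236),np.sin(.0236)
cen=np.array([.606,-.0525])
def w(x,y,z): return [cen[0]+c*x-sn*y,cen[1]+sn*x+c*y,z]
q=proj(s,[w(-16,0,0)] if 0 else [w(a/1000,b/1000,.061) for a,b in((-16,-16),(-16,16),(16,16),(16,-16))]+[w(-.054,-.022,.027),w(-.054,.022,.027),w(.016,-.022,.027),w(.016,.022,.027)])
print(q.round(1))
"
```

```text
[[ 0.51347795 -0.0557005   0.047     ]] block edge
[[246.4 206. ]
 [293.9 205.8]
 [293.4 249.6]
 [247.6 249.8]
 [240.4 143.1]
 [300.2 143. ]
 [243.1 232.3]
 [298.8 232. ]]
```

View pics/w11c.png

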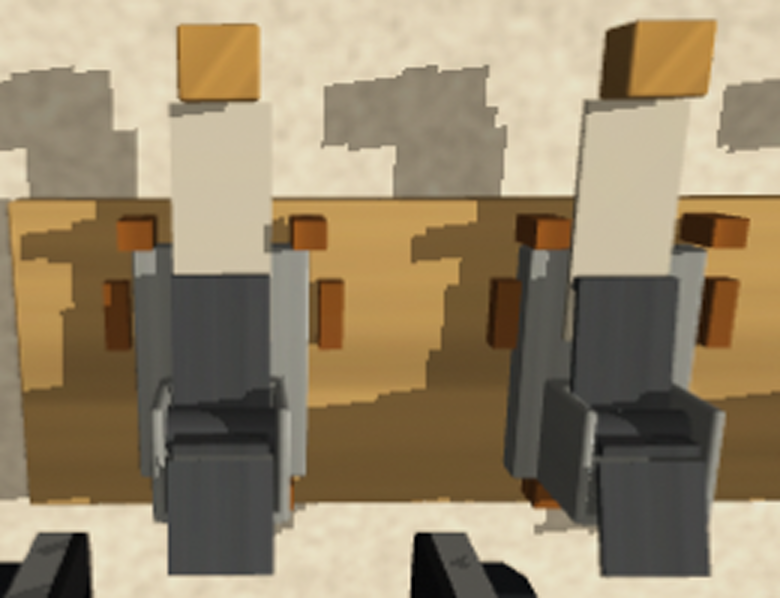

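Call:
{"method": "servo_tool", "body": {"motion": [[-6,-3,0,0.008,-0.025,0,0.1],[-5,-3,0,0.003,-0.008,0,0.1],[0,0,0,0,0,0,0.1],[0,0,0,0,0,0,0.1]], "grip_force": 40}}

```text
t: 13.93
tcp_pos: [0.5972, -0.0527, 0.1404]
tool_rot: [-0.011, 1.0, 0.002, -0.007]
force: [0.7, -0.3, -0.3]
finger_gap: 0.548
```

```bash
python3 st.py
```

```text
t 13.93 tcp [ 0.5972 -0.0527  0.1404] gap 0.548 F [ 0.69 -0.32 -0.29] M [-0.017 -0.005  0.091] yawy 91.25 zt [-0.0136  0.0048 -0.9999]
```

Call:
{"method": "servo_tool", "body": {"motion": [[-4,-1,8,0.003,-0.01,-0.002,0.1],[-2,0,15,0,-0.003,0,0.1],[0,0,15,0,0,0,0.1],[0,0,0,0,0,0,0.1],[0,0,0,0,0,0,0.1]]}}

```text
t: 14.35
tcp_pos: [0.5994, -0.0534, 0.1011]
tool_rot: [-0.011, 1.0, 0.002, -0.003]
force: [-0.2, -0.2, -0.6]
finger_gap: 0.551
```

```bash
python3 st.py
```

```text
t 14.35 tcp [ 0.5994 -0.0534  0.1011] gap 0.551 F [-0.22 -0.17 -0.65] M [ 0.022  0.017 -0.007] yawy 91.29 zt [-0.0052  0.0033 -1.    ]
```

Call:
{"method": "servo_tool", "body": {"motion": [[-6,-0.5,10,0.003,-0.005,0,0.1],[0,0,15,0,0,0,0.1],[0,0,10,0,0,0,0.1],[0,0,0,0,0,0,0.1],[0,0,0,0,0,0,0.1]]}}

```text
t: 14.77
tcp_pos: [0.6076, -0.0543, 0.0663]
tool_rot: [-0.011, 1.0, -0.001, 0.002]
force: [0.6, -0.9, -0.6]
finger_gap: 0.553
```

```bash
python3 -c "
from st import *
snap('wrist','w12.png')"
```

```text
t 14.77 tcp [ 0.6076 -0.0543  0.0663] gap 0.553 F [ 0.63 -0.85 -0.56] M [-0.027  0.035 -0.003] yawy 91.27 zt [ 0.0045 -0.001  -1.    ]
```

View pics/w12.png

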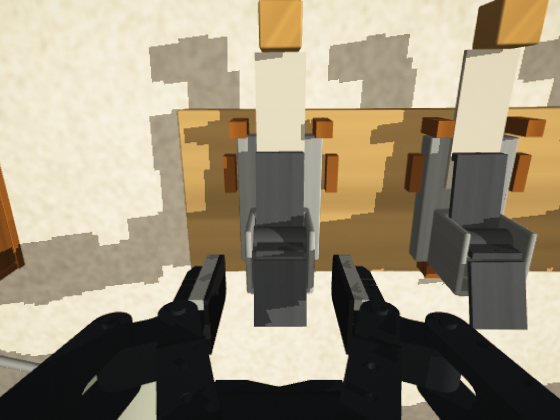

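The clip is at column 280 and the fingers' middle is at 280, so it is centred. Descending and gripping.

Call:
{"method": "servo_tool", "body": {"motion": [[1.5,0,12,0,0.004,-0.001,0.1],[0,0,12,0,0,0,0.1],[0,0,8,0,0,0,0.1],[0,0,0,0,0,0,0.1],[0,0,0,0,0,0,0.1]]}}

```text
t: 15.23
tcp_pos: [0.6072, -0.0546, 0.0325]
tool_rot: [-0.012, 1.0, -0.001, 0.001]
force: [0.7, 0.6, 0.2]
finger_gap: 0.556
```

```bash
python3 -c "
from st import *
snap('wrist','w13.png')"
```

```text
t 15.23 tcp [ 0.6072 -0.0546  0.0325] gap 0.556 F [0.73 0.63 0.24] M [-0.032 -0.014 -0.021] yawy 91.34 zt [ 0.003 -0.002 -1.   ]
```

View pics/w13.png

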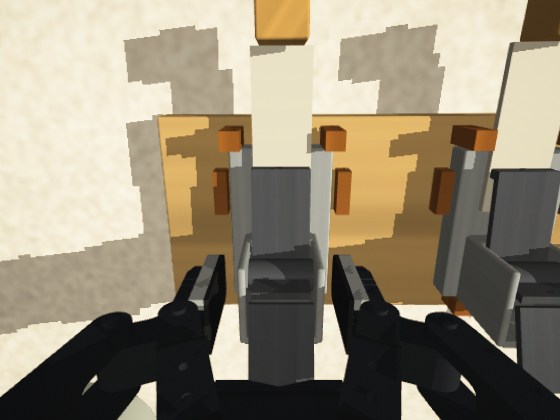

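Call:
{"method": "servo_tool", "body": {"motion": [[0.5,0.3,0,0,0,0,-0.2],[0,0,0,0,0,0,-0.6],[0,0,0,0,0,0,-0.6],[0,0,0,0,0,0,-0.6],[0,0,0,0,0,0,-0.6],[0,0,0,0,0,0,-0.6]]}}

```text
t: 15.78
tcp_pos: [0.6065, -0.0542, 0.0329]
tool_rot: [-0.012, 1.0, -0.001, 0.002]
force: [0.4, 0.1, -1.7]
finger_gap: 0.364
```

```bash
python3 -c "
from st import *
snap('wrist','w14.png')"
```

```text
t 15.78 tcp [ 0.6065 -0.0542  0.0329] gap 0.364 F [ 0.43  0.1  -1.67] M [-0.013  0.021 -0.027] yawy 91.34 zt [ 0.0031 -0.0019 -1.    ]
```

View pics/w14.png

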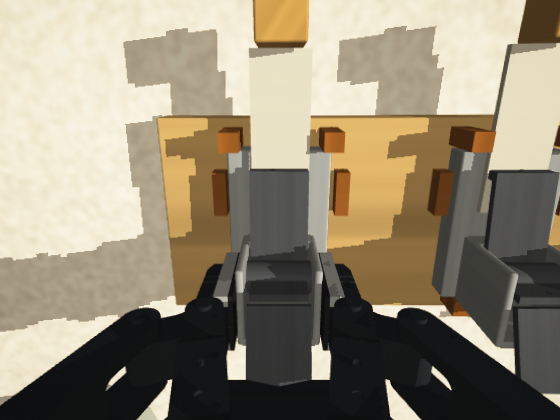

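Call:
{"method": "servo_tool", "body": {"motion": [[0,0,-5,0,0,0,-0.6],[0,0,-8,0,0,0,-0.6],[0,0,-10,0,0,0,-0.6],[0,0,-10,0,0,0,-0.6]]}}

```text
t: 16.17
tcp_pos: [0.6059, -0.0539, 0.0664]
tool_rot: [-0.012, 1.0, -0.001, 0.0]
force: [0.2, 0.4, -1.6]
finger_gap: 0.37
```

```bash
python3 st.py
```

```text
t 16.17 tcp [ 0.6059 -0.0539  0.0664] gap 0.37 F [ 0.18  0.4  -1.62] M [ 0.019 -0.016 -0.011] yawy 91.33 zt [ 0.001  -0.0011 -1.    ]
```

Call:
{"method": "servo_tool", "body": {"motion": [[0,0,-20,0,0,0,-0.6],[0,0,-20,0,0,0,-0.6],[0,0,-15,0,0,0,-0.6],[3,-20,0,0,0,0,-0.6],[3,-30,0,0,0,0,-0.6],[3,-30,0,0,0,0,-0.6],[3,-30,0,0,0,0,-0.6],[3,-30,0,0,0,0,-0.6],[3,-30,0,0,0,0,-0.6],[3,-30,0,0,0,0,-0.6],[2,-20,0,0,0,0,-0.6],[0,0,0,0,0,0,-0.6]]}}

```text
t: 17.17
tcp_pos: [0.5872, -0.2815, 0.1443]
tool_rot: [-0.015, 1.0, -0.004, 0.005]
force: [0.0, 0.1, -2.1]
finger_gap: 0.362
```

```bash
python3 -c "
from st import *
snap('wrist','w15.png');snap('top','t15.png')"
```

```text
t 17.17 tcp [ 0.5872 -0.2815  0.1443] gap 0.362 F [ 0.01  0.14 -2.06] M [ 0.007  0.009 -0.036] yawy 91.74 zt [ 0.0108 -0.0076 -0.9999]
```

View pics/w15.png

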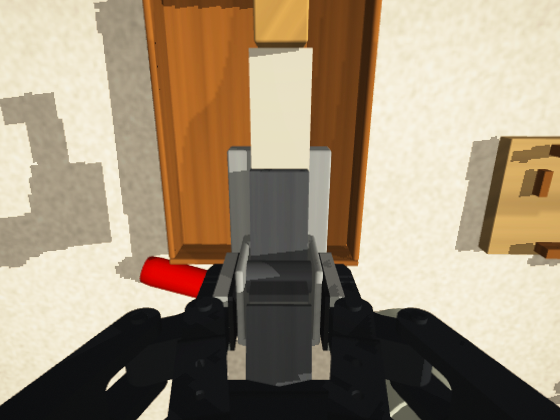

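View pics/t15.png

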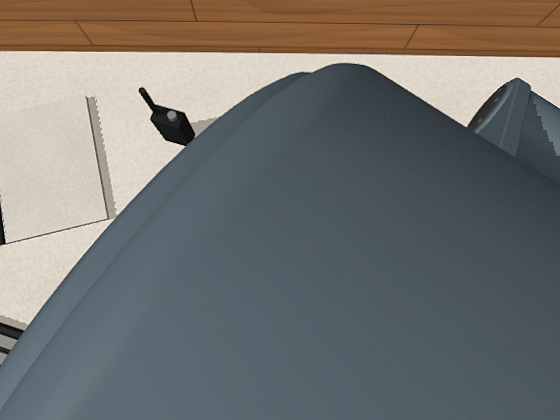

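```bash
python3 -c "
from h import *
s=snap('wrist')
print(onz(s,[(172,263),(358,264),(146,0),(380,0)],.035).round(4))"
```

```text
[[ 0.6445 -0.36    0.035 ]
 [ 0.6403 -0.214   0.035 ]
 [ 0.4621 -0.3643  0.035 ]
 [ 0.4574 -0.2196  0.035 ]]
```

Call:
{"method": "servo_tool", "body": {"motion": [[0,-4,10,-0.004,0.006,0.005,-0.6],[0,-4,20,-0.003,0.003,0,-0.6],[0,0,20,0,0,0,-0.6],[0,0,20,0,0,0,-0.6],[0,0,10,0,0,0,-0.6],[0,0,0,0,0,0,-0.6],[0,0,0,0,0,0,-0.6]]}}

```text
t: 17.9
tcp_pos: [0.588, -0.2735, 0.0599]
tool_rot: [-0.019, 1.0, 0.004, -0.002]
force: [0.3, -0.4, -1.3]
finger_gap: 0.372
```

```bash
python3 -c "
from st import *
snap('side','s16.png')"
```

```text
t 17.9 tcp [ 0.588  -0.2735  0.0599] gap 0.372 F [ 0.31 -0.39 -1.32] M [-0.019  0.017  0.039] yawy 92.23 zt [-0.005   0.0084 -1.    ]
```

View pics/s16.png

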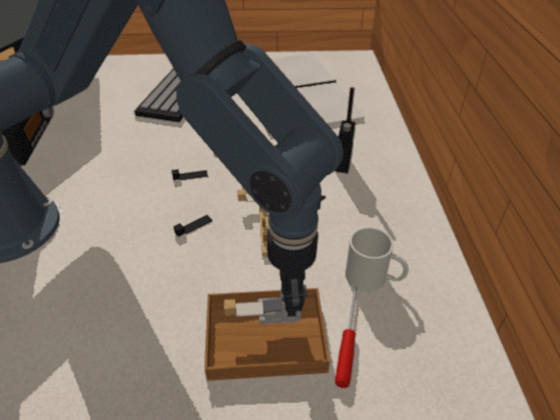

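Call:
{"method": "servo_tool", "body": {"motion": [[0,-8,0,0.006,-0.004,0.01,-0.6],[0,-8,0,0.002,0,0.005,-0.6],[0,0,0,0,0,0,-0.6],[0,0,0,0,0,0,-0.6],[0,0,0,0,0,0,-0.6]]}}

```text
t: 18.37
tcp_pos: [0.5912, -0.2926, 0.0643]
tool_rot: [-0.011, 1.0, -0.003, 0.003]
force: [0.2, 0.1, -2.0]
finger_gap: 0.368
```

```bash
python3 st.py
```

```text
t 18.37 tcp [ 0.5912 -0.2926  0.0643] gap 0.368 F [ 0.18  0.08 -2.02] M [-0.016 -0.054  0.047] yawy 91.31 zt [ 0.006  -0.0051 -1.    ]
```

Call:
{"method": "servo_tool", "body": {"motion": [[3,2,10,-0.004,0.005,0,-0.6],[0,0,10,0,0,0,-0.6],[0,0,8,0,0,0,-0.6],[0,0,0,0,0,0,-0.6],[0,0,0,0,0,0,-0.6]]}}

```text
t: 18.78
tcp_pos: [0.5878, -0.2909, 0.034]
tool_rot: [-0.011, 1.0, -0.001, 0.001]
force: [0.0, 0.1, -1.8]
finger_gap: 0.369
```

```bash
python3 st.py
```

```text
t 18.78 tcp [ 0.5878 -0.2909  0.034 ] gap 0.369 F [ 0.01  0.14 -1.79] M [-0.02   0.022 -0.027] yawy 91.27 zt [ 0.0011 -0.0012 -1.    ]
```

Call:
{"method": "servo_tool", "body": {"motion": [[0,0,5,0,0,0,-0.6],[0,0,3,0,0,0,-0.6],[0,0,2,0,0,0,-0.6],[0,0,1,0,0,0,-0.6]]}}

```text
t: 19.12
tcp_pos: [0.5878, -0.2906, 0.0225]
tool_rot: [-0.011, 1.0, -0.0, 0.0]
force: [-2.3, 1.7, 13.1]
finger_gap: 0.366
```

```bash
python3 st.py
```

```text
t 19.12 tcp [ 0.5878 -0.2906  0.0225] gap 0.366 F [-2.29  1.66 13.09] M [ 0.28   0.532 -0.023] yawy 91.3 zt [ 3.e-04 -7.e-04 -1.e+00]
```

Touched down at z 0.0225, as predicted. Releasing.

Call:
{"method": "servo_tool", "body": {"motion": [[0,0,-0.3,0,0,0,-0.6],[0,0,0,0,0,0,-0.2],[0,0,0,0,0,0,0.1],[0,0,0,0,0,0,0.1],[0,0,-5,0,0,0,0.1],[0,0,-20,0,0,0,0.1],[0,0,-30,0,0,0,0.1],[0,0,-30,0,0,0,0.1],[0,0,-30,0,0,0,0.1]]}}

```text
t: 19.87
tcp_pos: [0.5844, -0.2881, 0.1356]
tool_rot: [-0.011, 1.0, 0.004, -0.006]
force: [0.8, 0.1, -0.7]
finger_gap: 0.55
```

```bash
python3 -c "
from st import *
snap('side','s17.png');snap('wrist','w17.png')"
```

```text
t 19.87 tcp [ 0.5844 -0.2881  0.1356] gap 0.55 F [ 0.77  0.08 -0.68] M [-0.057 -0.061  0.035] yawy 91.3 zt [-0.0112  0.0076 -0.9999]
```

View pics/s17.png

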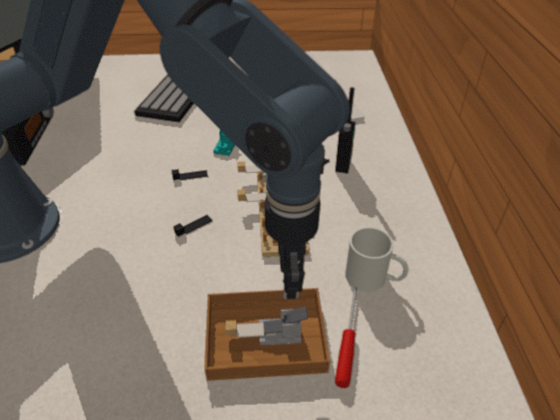

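View pics/w17.png

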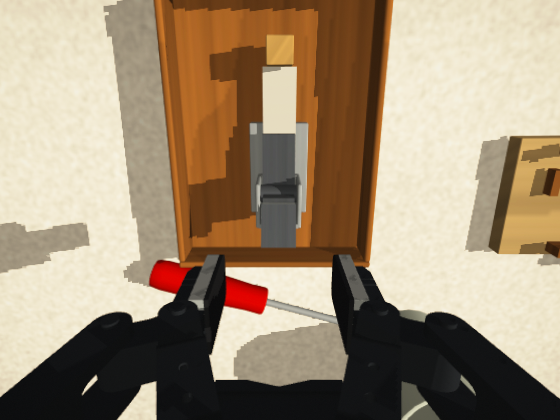

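The weak clip lies flat in the tray (side view (265,328)) and clear of the walls. Going to the middle card.

Call:
{"method": "servo_tool", "body": {"motion": [[12,33,0,0.007,-0.01,0,0],[12,33,0,0,0,0,0],[12,33,0,0,0,0,0],[12,33,0,0,0,0,0],[12,33,0,0,0,0,0],[8,33,0,0,0,0,0],[4,33,0,0,0,0,0],[4,33,0,0,0,0,0],[0,33,10,0,0,0,0],[0,30,10,0,0,0,0],[0,0,10,0,0,0,0],[0,0,0,0,0,0,0]], "grip_force": 25}}

```text
t: 20.97
tcp_pos: [0.5029, 0.0429, 0.1067]
tool_rot: [-0.009, 1.0, -0.009, 0.011]
force: [-0.6, -0.7, -0.2]
finger_gap: 0.501
```

```bash
python3 -c "
from st import *
import pickle
s=snap('wrist','w18.png');pickle.dump(s,open('w18.pkl','wb'))"
```

```text
t 20.97 tcp [0.5029 0.0429 0.1067] gap 0.501 F [-0.56 -0.65 -0.18] M [ 0.083 -0.04  -0.005] yawy 90.97 zt [ 0.022  -0.0169 -0.9996]
```

View pics/w18.png

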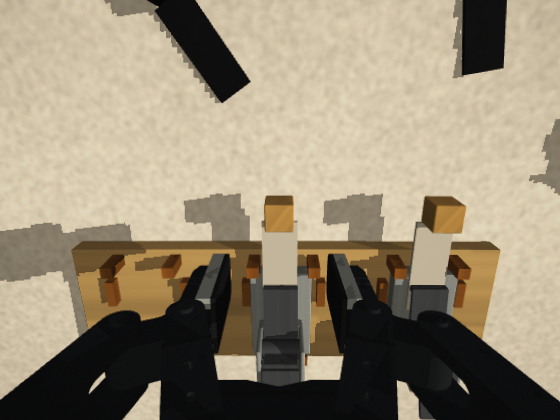

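```bash
python3 -c "
from h import *
import pickle
s=pickle.load(open('w18.pkl','rb'))
print(onz(s,[(279,231),(446,232)],.047).round(4))"
```

```text
[[0.5101 0.042  0.047 ]
 [0.5082 0.1429 0.047 ]]
```

Call:
{"method": "servo_tool", "body": {"motion": [[2,0,10,-0.012,0.016,-0.006,0],[0,0,15,-0.005,0.006,0,0],[0,0,10,0,0,0,0],[0,0,0,0,0,0,0],[0,0,0,0,0,0,0]]}}

```text
t: 21.43
tcp_pos: [0.5037, 0.0388, 0.0713]
tool_rot: [-0.009, 1.0, 0.001, 0.001]
force: [0.2, 0.8, 1.2]
finger_gap: 0.503
```

```bash
python3 st.py
```

```text
t 21.43 tcp [0.5037 0.0388 0.0713] gap 0.503 F [0.15 0.82 1.19] M [-0.063  0.004  0.   ] yawy 91.08 zt [ 0.0018  0.0011 -1.    ]
```

Call:
{"method": "servo_tool", "body": {"motion": [[2,3,12,0,0.001,-0.004,0],[0,0,14,0,0,0,0],[0,0,14,0,0,0,0],[0,0,10,0,0,0,0],[0,0,0,0,0,0,0],[0,0,0,0,0,0,0]]}}

```text
t: 21.93
tcp_pos: [0.5052, 0.0381, 0.0218]
tool_rot: [-0.009, 1.0, 0.0, 0.004]
force: [-0.2, -0.3, 0.2]
finger_gap: 0.499
```

```bash
python3 -c "
from st import *
snap('wrist','w19.png')"
```

```text
t 21.93 tcp [0.5052 0.0381 0.0218] gap 0.499 F [-0.21 -0.26  0.21] M [-0.022  0.027 -0.017] yawy 91.0 zt [ 7.1e-03  1.0e-04 -1.0e+00]
```

View pics/w19.png

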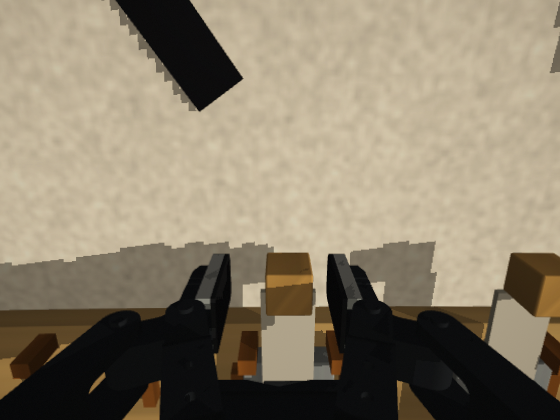

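Call:
{"method": "servo_tool", "body": {"motion": [[4,3,3,0,0.006,-0.006,0],[0,0,0,0,0,0,0],[0,0,0,0,0,0,0]]}}

```text
t: 22.23
tcp_pos: [0.502, 0.0409, 0.0204]
tool_rot: [-0.012, 1.0, -0.0, 0.002]
force: [0.3, 0.6, 0.4]
finger_gap: 0.498
```

```bash
python3 st.py
```

```text
t 22.23 tcp [0.502  0.0409 0.0204] gap 0.498 F [0.29 0.6  0.44] M [ 0.02  -0.01   0.037] yawy 91.35 zt [ 3.8e-03 -5.0e-04 -1.0e+00]
```

Call:
{"method": "servo_tool", "body": {"motion": [[0,0.5,1.5,0,0.002,0,-0.4],[0,0,0,0,0,0,-0.8],[0,0,0,0,0,0,-0.8],[0,0,0,0,0,0,-0.8],[0,0,0,0,0,0,-0.8],[0,0,0,0,0,0,-0.8]]}}

```text
t: 22.73
tcp_pos: [0.5022, 0.0418, 0.0199]
tool_rot: [-0.012, 1.0, -0.0, 0.002]
force: [0.2, -1.1, 0.9]
finger_gap: 0.203
```

Call:
{"method": "servo_tool", "body": {"motion": [[-5,0,0,0,-0.006,0,-0.8],[-5,0,0,0,-0.008,0,-0.8]]}}

```text
t: 22.9
tcp_pos: [0.5036, 0.0429, 0.0189]
tool_rot: [-0.013, 1.0, 0.001, -0.001]
force: [-7.7, -3.2, 3.7]
finger_gap: 0.212
```

```bash
python3 st.py
```

```text
t 22.9 tcp [0.5036 0.0429 0.0189] gap 0.212 F [-7.74 -3.23  3.67] M [-0.506  1.293 -0.053] yawy 91.47 zt [-0.0022  0.0014 -1.    ]
```

Call:
{"method": "servo_tool", "body": {"motion": [[-7,-0.8,-0.5,0,-0.01,0,-0.8],[-7,-0.4,-0.5,0,-0.01,0,-0.8]]}}

```text
t: 23.07
tcp_pos: [0.5037, 0.0431, 0.0181]
tool_rot: [-0.014, 1.0, 0.002, -0.006]
force: [-10.0, -3.1, 3.7]
finger_gap: 0.208
```

```bash
python3 st.py
```

```text
t 23.07 tcp [0.5037 0.0431 0.0181] gap 0.208 F [-10.05  -3.12   3.7 ] M [-0.698  1.441 -0.093] yawy 91.55 zt [-0.0126  0.0045 -0.9999]
```

Call:
{"method": "servo_tool", "body": {"motion": [[-8,-1.2,-1,0.004,-0.02,0.002,-0.8],[-8,-1,-0.5,0,-0.015,0,-0.8]]}}

```text
t: 23.23
tcp_pos: [0.5039, 0.0429, 0.0174]
tool_rot: [-0.013, 1.0, 0.003, -0.006]
force: [-10.9, -0.8, 2.0]
finger_gap: 0.211
```

```bash
python3 st.py
```

```text
t 23.23 tcp [0.5039 0.0429 0.0174] gap 0.211 F [-10.86  -0.78   1.95] M [-0.317  1.601 -0.036] yawy 91.5 zt [-0.0115  0.005  -0.9999]
```

Call:
{"method": "servo_tool", "body": {"motion": [[-10,-0.5,-1.5,0.003,-0.025,0,-0.8],[-10,-0.5,-1.5,0,-0.02,0,-0.8]]}}

```text
t: 23.4
tcp_pos: [0.5058, 0.0441, 0.0175]
tool_rot: [-0.014, 1.0, 0.004, -0.003]
force: [-10.7, -2.8, 2.1]
finger_gap: 0.205
```

```bash
python3 st.py
```

```text
t 23.4 tcp [0.5058 0.0441 0.0175] gap 0.205 F [-10.75  -2.81   2.07] M [-0.5    1.753 -0.123] yawy 91.56 zt [-0.0052  0.0072 -1.    ]
```

Call:
{"method": "servo_tool", "body": {"motion": [[-10,-1.5,-1.5,0.005,-0.02,0.002,-0.8],[-10,-1,-1,0.003,-0.02,0.002,-0.8],[-10,-1,-1,0,-0.02,0,-0.8]]}}

```text
t: 23.65
tcp_pos: [0.507, 0.0445, 0.0166]
tool_rot: [-0.013, 1.0, 0.004, -0.003]
force: [-11.6, -1.7, 4.0]
finger_gap: 0.205
```

```bash
python3 st.py
```

```text
t 23.65 tcp [0.507  0.0445 0.0166] gap 0.205 F [-11.61  -1.74   4.04] M [-0.4    1.918 -0.089] yawy 91.45 zt [-0.0065  0.0073 -1.    ]
```

Call:
{"method": "servo_tool", "body": {"motion": [[-12,-1.5,-2,0.005,-0.022,0,-0.8],[-12,-1,-2,0.003,-0.022,0,-0.8],[-12,-1,-1.5,0,-0.02,0,-0.8]]}}

```text
t: 23.9
tcp_pos: [0.5121, 0.0454, 0.017]
tool_rot: [-0.014, 1.0, 0.004, -0.004]
force: [-12.0, -1.4, 3.5]
finger_gap: 0.203
```

```bash
python3 -c "
from st import *
snap('wrist','w20.png')"
```

```text
t 23.9 tcp [0.5121 0.0454 0.017 ] gap 0.203 F [-12.04  -1.37   3.53] M [-0.268  1.995 -0.039] yawy 91.58 zt [-0.0085  0.0081 -0.9999]
```

View pics/w20.png

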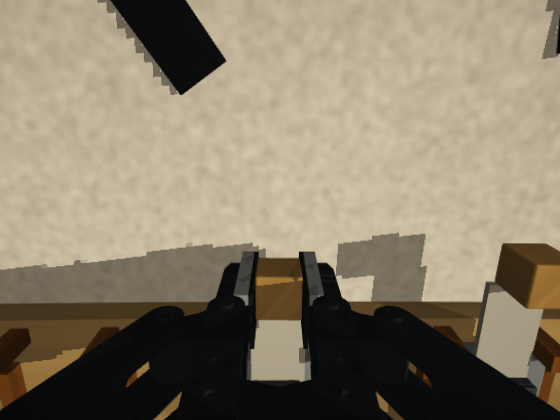

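Call:
{"method": "servo_tool", "body": {"motion": [[-11,-1.5,-1.5,0.006,-0.022,0.002,-0.8],[-11,-1,-1.5,0.003,-0.022,0,-0.8]]}}

```text
t: 24.12
tcp_pos: [0.5142, 0.0458, 0.0166]
tool_rot: [-0.013, 1.0, 0.003, -0.004]
force: [-14.1, -1.8, 3.6]
finger_gap: 0.206
```

```bash
python3 st.py
```

```text
t 24.12 tcp [0.5142 0.0458 0.0166] gap 0.206 F [-14.07  -1.84   3.57] M [-0.416  2.004 -0.092] yawy 91.54 zt [-0.0074  0.0051 -1.    ]
```

Call:
{"method": "servo_tool", "body": {"motion": [[-13,-1,-1.5,0.003,-0.022,0.002,-0.8],[-13,-1,-1.5,0.003,-0.022,0,-0.8]]}}

```text
t: 24.28
tcp_pos: [0.5164, 0.0466, 0.0162]
tool_rot: [-0.014, 1.0, 0.002, -0.007]
force: [-19.9, -6.5, 9.4]
finger_gap: 0.206
```

```bash
python3 st.py
```

```text
t 24.28 tcp [0.5164 0.0466 0.0162] gap 0.206 F [-19.93  -6.51   9.44] M [-1.014  3.007 -0.143] yawy 91.57 zt [-0.0145  0.0046 -0.9999]
```

Force jumped to 20 N at x=0.516, so the card is butting. Releasing and checking.

Call:
{"method": "servo_tool", "body": {"motion": [[0,0,0,0,0,0,-0.8],[0,0,0,0,0,0,-0.5],[0,0,0,0,0,0,0],[0,0,0,0,0,0,0],[0,0,-20,0,0,0,0],[0,0,-30,0,0,0,0],[0,0,-30,0,0,0,0],[0,0,0,0,0,0,0],[0,0,0,0,0,0,0]]}}

```text
t: 25.03
tcp_pos: [0.5207, 0.046, 0.0984]
tool_rot: [-0.013, 1.0, 0.002, -0.006]
force: [-0.3, -0.4, -0.1]
finger_gap: 0.502
```

```bash
python3 -c "
from st import *
import pickle
s=snap('wrist','w21.png');pickle.dump(s,open('w21.pkl','wb'))"
```

```text
t 25.03 tcp [0.5207 0.046  0.0984] gap 0.502 F [-0.27 -0.43 -0.06] M [-0.003  0.054  0.029] yawy 91.54 zt [-0.0115  0.0048 -0.9999]
```

View pics/w21.png

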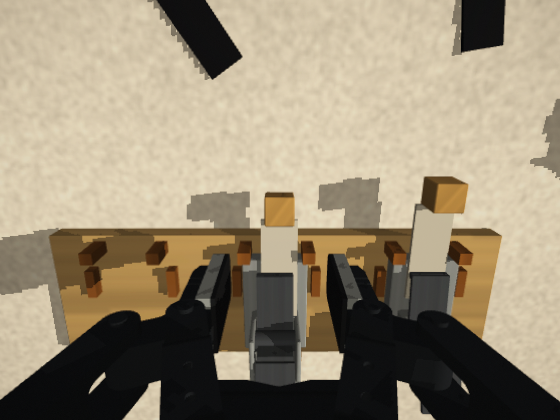

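```bash
python3 -c "
from h import *
import pickle
s=pickle.load(open('w21.pkl','rb'))
f=s['frame'][:,:,::-1]
cv2.imwrite('pics/w21c.png',cv2.resize(f[170:320,220:480],None,fx=3,fy=3,interpolation=cv2.INTER_CUBIC))
print(onz(s,[(279,226),(448,212)],.047).round(4),onz(s,[(276,273),(430,272)],.043).round(4),onz(s,[(276,235)],.015))
s=pickle.load(open('w1.pkl','rb'))
c=lambda x,y:(90+x/2.25,165+y/2.25)
print(onz(s,[c(389,93),c(663,90),c(117,96)],.047).round(4),onz(s,[c(392,168),c(647,167),c(140,173)],.043).round(4),onz(s,[c(392,103)],.015))
"
```

```text
[[0.5193 0.0462 0.047 ]
 [0.5082 0.1432 0.047 ]] [[0.5522 0.0453 0.043 ]
 [0.5489 0.1406 0.043 ]] [[0.53837136 0.04488608 0.015     ]]
[[ 0.5215  0.0448  0.047 ]
 [ 0.5188  0.1439  0.047 ]
 [ 0.5242 -0.0538  0.047 ]] [[ 0.553   0.0458  0.043 ]
 [ 0.551   0.1425  0.043 ]
 [ 0.5565 -0.0499  0.043 ]] [[0.53677799 0.04462303 0.015     ]]
```

View pics/w21c.png

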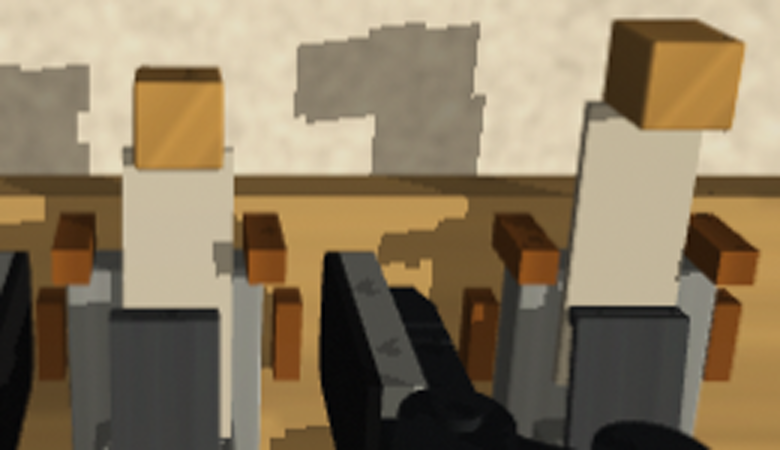

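The block edge is at x≈0.519 against 0.5215 at the start, while the TCP reached 0.516, so the pads slipped on the block. I'll regrip more firmly and finish the push.

Call:
{"method": "servo_tool", "body": {"motion": [[8,0,20,-0.003,-0.008,0,0],[0,0,20,0,-0.003,0,0],[0,0,15,0,0,0,0],[0,0,10,0,0,0,0],[0,0,0,0,0,0,0],[0,0,0,0,0,0,0]], "grip_force": 55}}

```text
t: 25.58
tcp_pos: [0.5147, 0.0462, 0.0282]
tool_rot: [-0.013, 1.0, 0.004, 0.002]
force: [0.6, -0.5, -0.4]
finger_gap: 0.495
```

```bash
python3 -c "
from st import *
snap('wrist','w22.png')"
```

```text
t 25.58 tcp [0.5147 0.0462 0.0282] gap 0.495 F [ 0.55 -0.45 -0.36] M [-0.016 -0.034  0.042] yawy 91.53 zt [ 0.0034  0.0081 -1.    ]
```

View pics/w22.png

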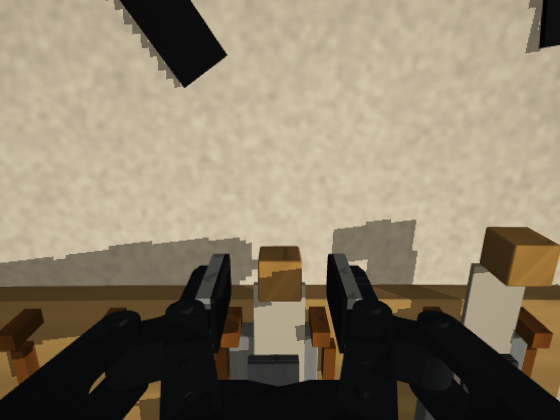

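Call:
{"method": "servo_tool", "body": {"motion": [[3,0,9,0.007,0.003,0.002,0],[0,0,0,0,0,0,-0.3],[0,0,0,0,0,0,-0.8],[0,0,0,0,0,0,-0.8],[0,0,0,0,0,0,-0.8],[0,0,0,0,0,0,-0.8],[0,0,0,0,0,0,-0.8]]}}

```text
t: 26.22
tcp_pos: [0.5122, 0.0462, 0.0198]
tool_rot: [-0.012, 1.0, -0.0, 0.001]
force: [-0.1, 0.0, -1.7]
finger_gap: 0.195
```

Call:
{"method": "servo_tool", "body": {"motion": [[-7,0,-0.5,0,-0.01,0,-0.8],[-8,0,-0.5,0,-0.015,0,-0.8]]}}

```text
t: 26.38
tcp_pos: [0.5135, 0.0477, 0.0193]
tool_rot: [-0.013, 1.0, 0.002, -0.001]
force: [-15.0, -6.1, 3.4]
finger_gap: 0.196
```

```bash
python3 st.py
```

```text
t 26.38 tcp [0.5135 0.0477 0.0193] gap 0.196 F [-15.    -6.12   3.38] M [-1.037  2.093 -0.357] yawy 91.44 zt [-0.0029  0.0033 -1.    ]
```

Call:
{"method": "servo_tool", "body": {"motion": [[-9,-2,-0.5,0,-0.018,0,-0.8],[-9,-1.5,-0.5,0,-0.018,0,-0.8]]}}

```text
t: 26.55
tcp_pos: [0.5135, 0.047, 0.0189]
tool_rot: [-0.013, 1.0, 0.005, -0.002]
force: [-13.4, 0.5, 11.7]
finger_gap: 0.194
```

```bash
python3 st.py
```

```text
t 26.55 tcp [0.5135 0.047  0.0189] gap 0.194 F [-13.4    0.46  11.66] M [ 0.043  1.758 -0.11 ] yawy 91.44 zt [-0.0049  0.0091 -0.9999]
```

Call:
{"method": "servo_tool", "body": {"motion": [[-13,-1,-2,0.004,-0.022,0,-0.8],[-13,-1,-1.5,0.004,-0.022,0,-0.8]]}}

```text
t: 26.72
tcp_pos: [0.5135, 0.0476, 0.0196]
tool_rot: [-0.013, 1.0, 0.004, -0.008]
force: [-18.2, -5.8, 4.9]
finger_gap: 0.198
```

```bash
python3 -c "
from st import *
snap('wrist','w23.png')"
```

```text
t 26.72 tcp [0.5135 0.0476 0.0196] gap 0.198 F [-18.19  -5.83   4.88] M [-1.034  2.505 -0.352] yawy 91.47 zt [-0.0156  0.007  -0.9999]
```

View pics/w23.png

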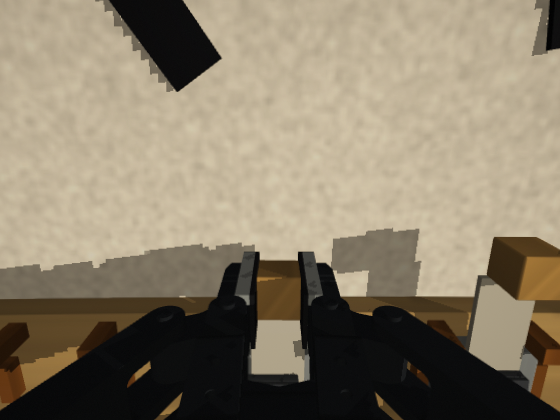

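At 18 N with a firm grip the card no longer moves, so it is home. Releasing and going to the left card.

Call:
{"method": "servo_tool", "body": {"motion": [[0,0,0,0,0,0,-0.8],[0,0,0,0,0,0,-0.5],[0,0,0,0,0,0,0],[0,0,0,0,0,0,0],[0,0,-20,0,0,0,0],[0,0,-30,0,0,0,0],[0,0,-30,0,0,0,0],[0,0,0,0,0,0,0],[0,0,0,0,0,0,0]]}}

```text
t: 27.52
tcp_pos: [0.5186, 0.0467, 0.1032]
tool_rot: [-0.013, 1.0, 0.003, -0.005]
force: [-0.2, -1.3, -0.8]
finger_gap: 0.502
```

```bash
python3 -c "
from st import *
import pickle
s=snap('wrist','w24.png');pickle.dump(s,open('w24.pkl','wb'))
f=s['frame'][:,:,::-1]
cv2.imwrite('pics/w24c.png',cv2.resize(f[150:350,220:480],None,fx=3,fy=3,interpolation=cv2.INTER_CUBIC))
"
```

```text
t 27.52 tcp [0.5186 0.0467 0.1032] gap 0.502 F [-0.24 -1.3  -0.77] M [-0.    -0.017 -0.016] yawy 91.46 zt [-0.0095  0.0066 -0.9999]
```

View pics/w24c.png

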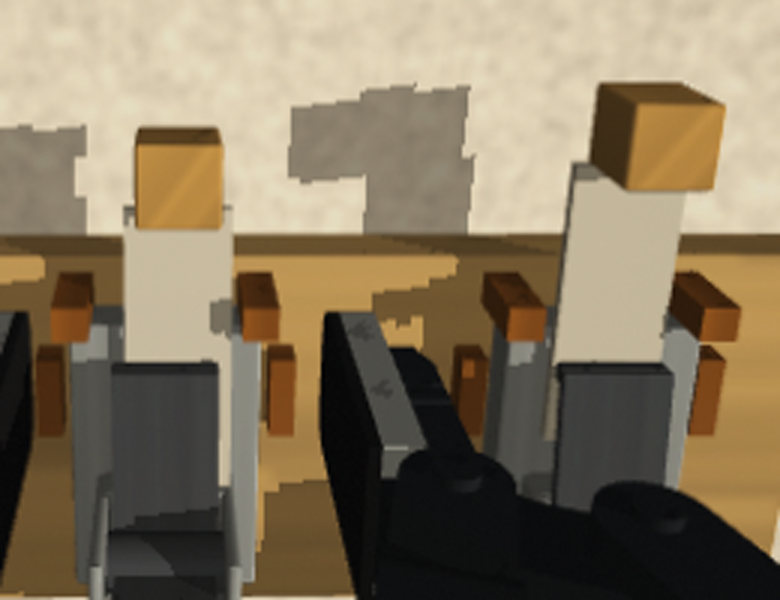

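```bash
python3 -c "
from h import *
import pickle
s=pickle.load(open('w24.pkl','rb'))
c=lambda x,y:(220+x/3-.33,150+y/3-.33)
a=onz(s,[c(179,229),c(665,189)],.047);b=onz(s,[c(165,364),c(615,367)],.043)
print(a.round(4),b.round(4),(b-a)[:,0])
"
```

```text
[[0.5192 0.0473 0.047 ]
 [0.5085 0.1427 0.047 ]] [[0.5515 0.0452 0.043 ]
 [0.5499 0.1405 0.043 ]] [0.03225228 0.04135619]
```

Call:
{"method": "servo_tool", "body": {"motion": [[4,24,0,0.006,-0.008,0,0],[4,24,10,0,0,0,0],[4,24,10,0,0,0,0],[4,24,10,0,0,0,0],[0,0,0,0,0,0,0],[0,0,0,0,0,0,0]]}}

```text
t: 28.07
tcp_pos: [0.5026, 0.1443, 0.0684]
tool_rot: [-0.011, 1.0, -0.0, 0.001]
force: [0.4, -0.4, -0.4]
finger_gap: 0.495
```

```bash
python3 st.py
```

```text
t 28.07 tcp [0.5026 0.1443 0.0684] gap 0.495 F [ 0.36 -0.38 -0.37] M [ 0.042 -0.003 -0.025] yawy 91.27 zt [ 1.6e-03 -6.0e-04 -1.0e+00]
```

Call:
{"method": "servo_tool", "body": {"motion": [[2,-1,12,0,0.001,-0.002,0],[0,0,14,0,0,0,0],[0,0,12,0,0,0,0],[0,0,9,0,0,0,0],[0,0,0,0,0,0,0],[0,0,0,0,0,0,0]]}}

```text
t: 28.57
tcp_pos: [0.5024, 0.1401, 0.0176]
tool_rot: [-0.011, 1.0, -0.001, 0.0]
force: [0.8, -0.3, 0.5]
finger_gap: 0.499
```

```bash
python3 -c "
from st import *
snap('wrist','w25.png')"
```

```text
t 28.57 tcp [0.5024 0.1401 0.0176] gap 0.499 F [ 0.81 -0.34  0.49] M [-0.021  0.025 -0.016] yawy 91.3 zt [ 4.0e-04 -1.3e-03 -1.0e+00]
```

View pics/w25.png

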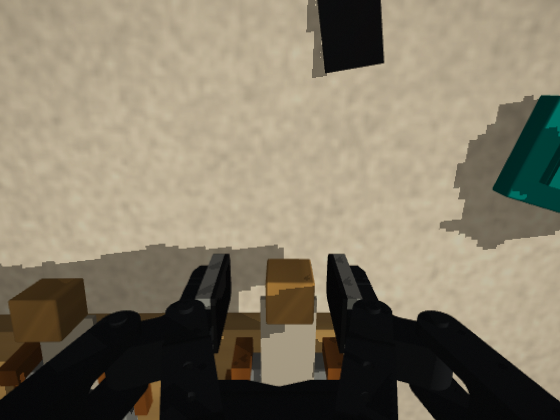

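Call:
{"method": "servo_tool", "body": {"motion": [[2,3.5,-1,0,0,0,0],[0,0,0,0,0,0,0],[0,0,0,0,0,0,-0.3],[0,0,0,0,0,0,-0.8],[0,0,0,0,0,0,-0.8],[0,0,0,0,0,0,-0.8],[0,0,0,0,0,0,-0.8],[0,0,0,0,0,0,-0.8]]}}

```text
t: 29.28
tcp_pos: [0.5014, 0.1436, 0.0215]
tool_rot: [-0.011, 1.0, -0.001, 0.002]
force: [0.2, -0.0, -1.6]
finger_gap: 0.202
```

Call:
{"method": "servo_tool", "body": {"motion": [[-6,0,-0.5,0,-0.008,0,-0.8],[-7,-0.5,-0.5,0,-0.012,0,-0.8]]}}

```text
t: 29.45
tcp_pos: [0.5039, 0.1434, 0.0209]
tool_rot: [-0.011, 1.0, -0.001, 0.001]
force: [-13.0, 2.1, 3.2]
finger_gap: 0.204
```

```bash
python3 st.py
```

```text
t 29.45 tcp [0.5039 0.1434 0.0209] gap 0.204 F [-12.97   2.14   3.18] M [0.398 1.912 0.132] yawy 91.31 zt [ 0.0012 -0.0016 -1.    ]
```

Call:
{"method": "servo_tool", "body": {"motion": [[-8,0.5,-1,0,-0.015,0,-0.8],[-8,0.3,-1,0,-0.015,0,-0.8]]}}

```text
t: 29.62
tcp_pos: [0.5039, 0.1438, 0.0209]
tool_rot: [-0.012, 1.0, -0.002, -0.002]
force: [-11.1, -3.4, 5.3]
finger_gap: 0.201
```

Call:
{"method": "servo_tool", "body": {"motion": [[-9,0,-1,0,-0.017,0,-0.8],[-9,0,-1,0,-0.017,0,-0.8]]}}

```text
t: 29.78
tcp_pos: [0.5039, 0.1436, 0.0209]
tool_rot: [-0.012, 1.0, -0.003, -0.004]
force: [-12.8, -0.3, 6.8]
finger_gap: 0.197
```

```bash
python3 st.py
```

```text
t 29.78 tcp [0.5039 0.1436 0.0209] gap 0.197 F [-12.82  -0.32   6.8 ] M [ 0.107  1.705 -0.084] yawy 91.41 zt [-0.007  -0.0054 -1.    ]
```

Call:
{"method": "servo_tool", "body": {"motion": [[-12,0,-2.5,-0.003,-0.025,0,-0.8],[-12,0,-2,0,-0.022,0,-0.8]]}}

```text
t: 29.95
tcp_pos: [0.509, 0.1438, 0.0224]
tool_rot: [-0.013, 1.0, -0.002, 0.0]
force: [-10.2, -0.3, -0.8]
finger_gap: 0.203
```

```bash
python3 st.py
```

```text
t 29.95 tcp [0.509  0.1438 0.0224] gap 0.203 F [-10.17  -0.35  -0.81] M [-0.006  1.869  0.005] yawy 91.48 zt [ 5.0e-04 -3.6e-03 -1.0e+00]
```

Call:
{"method": "servo_tool", "body": {"motion": [[-10,0,0,0,-0.016,0.001,-0.8],[-10,0,-1,0,-0.018,0,-0.8]]}}

```text
t: 30.12
tcp_pos: [0.51, 0.1437, 0.0207]
tool_rot: [-0.013, 1.0, -0.003, -0.003]
force: [-14.3, -1.2, 10.1]
finger_gap: 0.203
```

Call:
{"method": "servo_tool", "body": {"motion": [[-12,0,-1.5,0,-0.02,0,-0.8],[-12,0,-1.5,0,-0.022,0,-0.8]]}}

```text
t: 30.28
tcp_pos: [0.5123, 0.1438, 0.021]
tool_rot: [-0.014, 1.0, -0.004, -0.005]
force: [-12.6, -0.4, 4.1]
finger_gap: 0.2
```

```bash
python3 st.py
```

```text
t 30.28 tcp [0.5123 0.1438 0.021 ] gap 0.2 F [-12.63  -0.39   4.14] M [-0.005  1.845 -0.043] yawy 91.57 zt [-0.0095 -0.0074 -0.9999]
```

Call:
{"method": "servo_tool", "body": {"motion": [[-12,0,-2,-0.004,-0.024,0.002,-0.8],[-12,0,-1.5,-0.002,-0.022,0,-0.8]]}}

```text
t: 30.45
tcp_pos: [0.5137, 0.144, 0.021]
tool_rot: [-0.014, 1.0, -0.001, -0.006]
force: [-17.2, -0.9, 4.3]
finger_gap: 0.2
```

```bash
python3 st.py
```

```text
t 30.45 tcp [0.5137 0.144  0.021 ] gap 0.2 F [-17.23  -0.93   4.27] M [-0.186  2.503 -0.066] yawy 91.55 zt [-0.0113 -0.003  -0.9999]
```

Call:
{"method": "servo_tool", "body": {"motion": [[-12,0,-2,0,-0.024,0.002,-0.8],[-12,0,-1.5,0,-0.022,0,-0.8]]}}

```text
t: 30.62
tcp_pos: [0.5136, 0.144, 0.0209]
tool_rot: [-0.013, 1.0, -0.002, -0.008]
force: [-15.7, -1.5, 10.3]
finger_gap: 0.199
```

```bash
python3 st.py
```

```text
t 30.62 tcp [0.5136 0.144  0.0209] gap 0.199 F [-15.72  -1.52  10.34] M [-0.095  2.313 -0.02 ] yawy 91.52 zt [-0.0158 -0.0051 -0.9999]
```

Stopped solid at 16–17 N, so this card is home too. Releasing, lifting and checking.

Call:
{"method": "servo_tool", "body": {"motion": [[0,0,0,0,0,0,-0.8],[0,0,0,0,0,0,-0.5],[0,0,0,0,0,0,0],[0,0,0,0,0,0,0],[0,0,-20,0,0,0,0],[0,0,-30,0,0,0,0],[0,0,-30,0,0,0,0],[0,0,-20,0,0,0,0],[0,-20,0,0,0,0,0],[0,-20,0,0,0,0,0],[0,-10,0,0,0,0,0],[0,0,0,0,0,0,0]]}}

```text
t: 31.62
tcp_pos: [0.5246, 0.0936, 0.1276]
tool_rot: [-0.014, 1.0, -0.003, -0.001]
force: [-0.5, -0.4, 0.3]
finger_gap: 0.501
```

```bash
python3 -c "
from st import *
import pickle
s=snap('wrist','w26.png');pickle.dump(s,open('w26.pkl','wb'))
f=s['frame'][:,:,::-1]
cv2.imwrite('pics/w26c.png',cv2.resize(f[150:350,180:440],None,fx=3,fy=3,interpolation=cv2.INTER_CUBIC))
snap('side','s26.png')
"
```

```text
t 31.62 tcp [0.5246 0.0936 0.1276] gap 0.501 F [-0.5  -0.38  0.27] M [-0.002 -0.009 -0.037] yawy 91.64 zt [-0.001  -0.0051 -1.    ]
```

View pics/w26c.png

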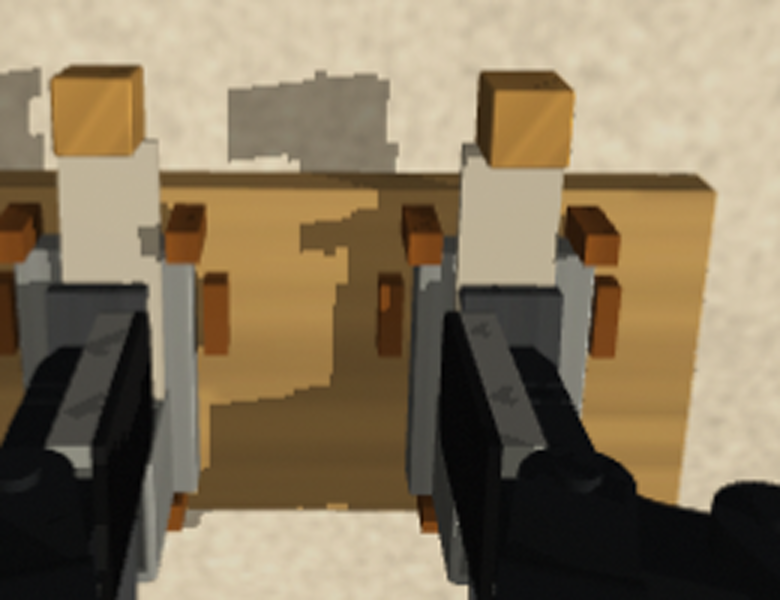

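View pics/s26.png

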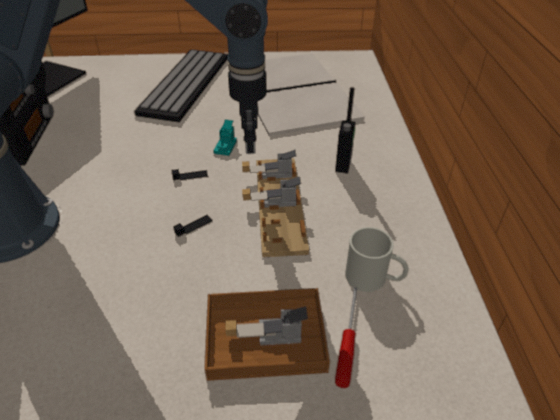

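```bash
python3 -c "
from h import *
import pickle
s=pickle.load(open('w26.pkl','rb'))
c=lambda x,y:(180+x/3-.33,150+y/3-.33)
a=onz(s,[c(95,156),c(525,167)],.047);b=onz(s,[c(98,288),c(512,290)],.043)
print(a.round(4),b.round(4),(b-a)[:,0])
f=s['frame'][:,:,::-1]
for i,(x,y) in enumerate(((188,165),(325,165))):
    cv2.imwrite('pics/e%d.png'%i,cv2.resize(f[y:y+100,x:x+65],None,fx=6,fy=6,interpolation=cv2.INTER_NEAREST))
A=cv2.imread('pics/e0.png');B=cv2.imread('pics/e1.png');cv2.imwrite('pics/e.png',np.hstack([A,B]))
s=pickle.load(open('w1.pkl','rb'));f=s['frame'][:,:,::-1]
cv2.imwrite('pics/e_0.png',np.hstack([cv2.resize(f[175:250,x:x+45],None,fx=6,fy=6,interpolation=cv2.INTER_NEAREST) for x in(122,242,362)]))
"
```

```text
[[0.5196 0.0485 0.047 ]
 [0.5193 0.1429 0.047 ]] [[0.5532 0.0475 0.043 ]
 [0.5507 0.1436 0.043 ]] [0.03357609 0.03141151]
```

View pics/e.png

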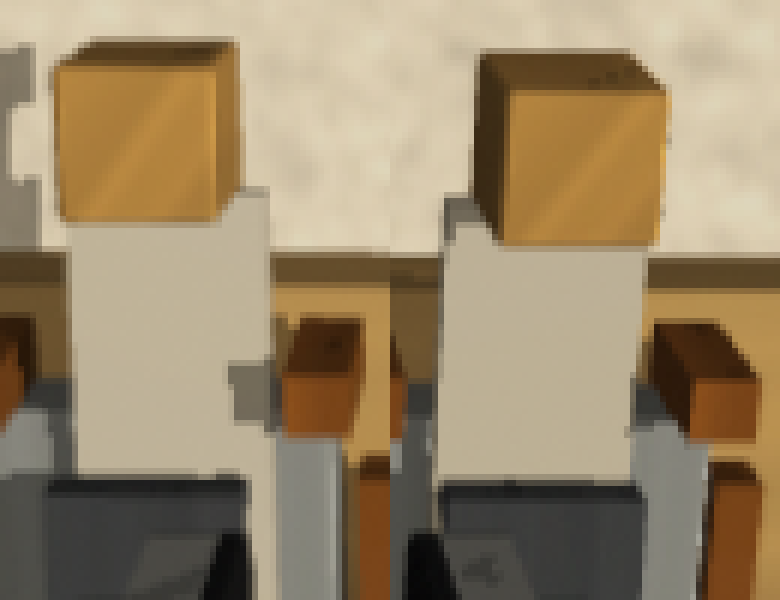

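View pics/e_0.png

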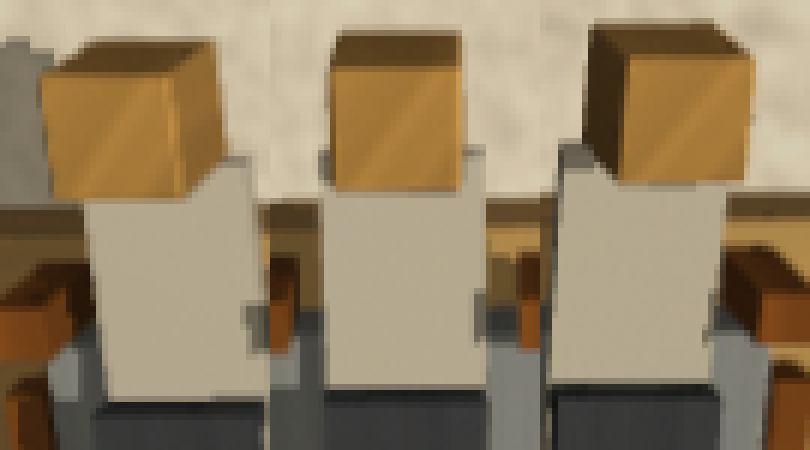

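The left card is home (block-to-jaw 31.4 mm). The middle card measures 33.6 mm and sits about 4 mm too far toward +y, so it was probably rubbing short of home. I'll regrip it, centre it and push again.

Call:
{"method": "servo_tool", "body": {"motion": [[6,-22,10,-0.004,0,0.004,0],[6,-23,20,0,0,0,0],[0,0,25,0,0,0,0],[0,0,0,0,0,0,0],[0,0,0,0,0,0,0]], "grip_force": 60}}

```text
t: 32.13
tcp_pos: [0.5145, 0.0521, 0.0701]
tool_rot: [-0.014, 1.0, 0.001, -0.0]
force: [0.2, 0.1, 0.7]
finger_gap: 0.498
```

```bash
python3 -c "
from st import *
import pickle
s=snap('wrist','w27.png');pickle.dump(s,open('w27.pkl','wb'))"
```

```text
t 32.13 tcp [0.5145 0.0521 0.0701] gap 0.498 F [0.16 0.11 0.65] M [ 0.045  0.02  -0.057] yawy 91.64 zt [-3.0e-04  1.6e-03 -1.0e+00]
```

View pics/w27.png

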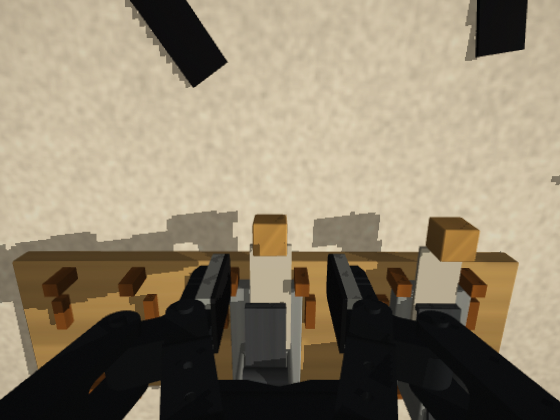

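Call:
{"method": "servo_tool", "body": {"motion": [[2,-4,12,0.001,0,0.003,0],[0,0,14,0,0,0,0],[0,0,12,0,0,0,0],[0,0,10,0,0,0,0],[0,0,0,0,0,0,0],[0,0,0,0,0,0,0]]}}

```text
t: 32.68
tcp_pos: [0.5173, 0.0526, 0.0259]
tool_rot: [-0.016, 1.0, 0.0, 0.005]
force: [-0.5, -0.3, 0.7]
finger_gap: 0.5
```

```bash
python3 -c "
from st import *
import pickle
s=snap('wrist','w28.png');pickle.dump(s,open('w28.pkl','wb'))"
```

```text
t 32.68 tcp [0.5173 0.0526 0.0259] gap 0.5 F [-0.53 -0.3   0.67] M [-0.014  0.046  0.003] yawy 91.86 zt [ 9.9e-03  2.0e-04 -1.0e+00]
```

View pics/w28.png

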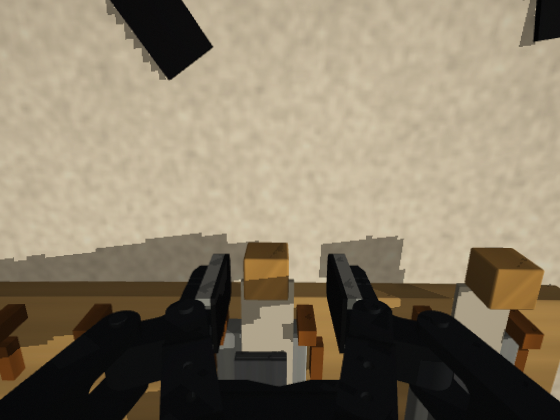

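Call:
{"method": "servo_tool", "body": {"motion": [[4,-5,5,0,0.01,0.007,0],[0,0,0,0,0,0,0],[0,0,0,0,0,0,0]]}}

```text
t: 32.98
tcp_pos: [0.5145, 0.0474, 0.0225]
tool_rot: [-0.013, 1.0, -0.0, 0.001]
force: [-0.4, 0.2, 0.1]
finger_gap: 0.5
```

```bash
python3 st.py
```

```text
t 32.98 tcp [0.5145 0.0474 0.0225] gap 0.5 F [-0.42  0.23  0.07] M [-0.007  0.026  0.007] yawy 91.48 zt [ 2.7e-03 -6.0e-04 -1.0e+00]
```

Call:
{"method": "servo_tool", "body": {"motion": [[2,0,2,0,0.002,0,-0.3],[0,0,0,0,0,0,-0.8],[0,0,0,0,0,0,-0.8],[0,0,0,0,0,0,-0.8],[0,0,0,0,0,0,-0.8],[0,0,0,0,0,0,-0.8]]}}

```text
t: 33.48
tcp_pos: [0.5123, 0.047, 0.021]
tool_rot: [-0.012, 1.0, -0.0, 0.0]
force: [0.4, 0.1, -0.3]
finger_gap: 0.195
```

Call:
{"method": "servo_tool", "body": {"motion": [[0,-4,0,0,0,0,-0.8],[0,-4,0,0,0,0,-0.8]]}}

```text
t: 33.65
tcp_pos: [0.5117, 0.0408, 0.0209]
tool_rot: [-0.013, 1.0, 0.001, -0.0]
force: [1.5, 11.6, 1.3]
finger_gap: 0.196
```

```bash
python3 st.py
```

```text
t 33.65 tcp [0.5117 0.0408 0.0209] gap 0.196 F [ 1.47 11.57  1.29] M [ 1.753 -0.17   0.47 ] yawy 91.5 zt [-5.0e-04  1.8e-03 -1.0e+00]
```

Call:
{"method": "servo_tool", "body": {"motion": [[-8,2,-1,0,-0.014,0,-0.8],[-10,0.5,-1,0,-0.018,0,-0.8]]}}

```text
t: 33.82
tcp_pos: [0.5144, 0.0441, 0.0208]
tool_rot: [-0.013, 1.0, 0.003, -0.001]
force: [-19.8, -11.4, 6.3]
finger_gap: 0.194
```

```bash
python3 st.py
```

```text
t 33.82 tcp [0.5144 0.0441 0.0208] gap 0.194 F [-19.79 -11.42   6.35] M [-1.965  3.034 -0.635] yawy 91.5 zt [-0.0027  0.0051 -1.    ]
```

Call:
{"method": "servo_tool", "body": {"motion": [[-9,-1,-1.5,0.002,-0.018,0,-0.8],[-10,-1,-1.5,0.002,-0.018,0,-0.8]]}}

```text
t: 33.98
tcp_pos: [0.5144, 0.0429, 0.021]
tool_rot: [-0.013, 1.0, 0.003, -0.004]
force: [-14.3, -2.5, 3.2]
finger_gap: 0.199
```

```bash
python3 st.py
```

```text
t 33.98 tcp [0.5144 0.0429 0.021 ] gap 0.199 F [-14.34  -2.51   3.25] M [-0.436  2.079 -0.155] yawy 91.46 zt [-0.0073  0.005  -1.    ]
```

Call:
{"method": "servo_tool", "body": {"motion": [[-13,-0.5,-1.5,0.003,-0.023,0,-0.8],[-13,-0.5,-1.5,0,-0.023,0,-0.8]]}}

```text
t: 34.15
tcp_pos: [0.5143, 0.0431, 0.0209]
tool_rot: [-0.013, 1.0, 0.003, -0.008]
force: [-18.8, -7.9, 11.8]
finger_gap: 0.194
```

```bash
python3 st.py
```

```text
t 34.15 tcp [0.5143 0.0431 0.0209] gap 0.194 F [-18.77  -7.86  11.77] M [-1.247  2.573 -0.296] yawy 91.53 zt [-0.0168  0.0066 -0.9998]
```

Solid stop again. Releasing and looking from midway, as before.

Call:
{"method": "servo_tool", "body": {"motion": [[0,0,0,0,0,0,-0.8],[0,0,0,0,0,0,-0.5],[0,0,0,0,0,0,0],[0,0,0,0,0,0,0],[0,0,-20,0,0,0,0.3],[0,0,-30,0,0,0,0.3],[0,0,-30,0,0,0,0.3],[0,0,-20,0,0,0,0.3],[4,20,0,0,0,0,0.5],[4,20,0,0,0,0,0.5],[0,10,0,0,0,0,0.5],[0,0,0,0,0,0,0.5]]}}

```text
t: 35.15
tcp_pos: [0.5122, 0.0905, 0.1272]
tool_rot: [-0.012, 1.0, 0.003, -0.003]
force: [-0.3, -0.7, 0.1]
finger_gap: 0.751
```

```bash
python3 -c "
from st import *
import pickle
s=snap('wrist','w29.png');pickle.dump(s,open('w29.pkl','wb'))
f=s['frame'][:,:,::-1]
cv2.imwrite('pics/w29c.png',cv2.resize(f[150:350,180:440],None,fx=3,fy=3,interpolation=cv2.INTER_CUBIC))
"
```

```text
t 35.15 tcp [0.5122 0.0905 0.1272] gap 0.751 F [-0.28 -0.72  0.1 ] M [-0.033 -0.034 -0.067] yawy 91.32 zt [-0.0067  0.0051 -1.    ]
```

View pics/w29c.png

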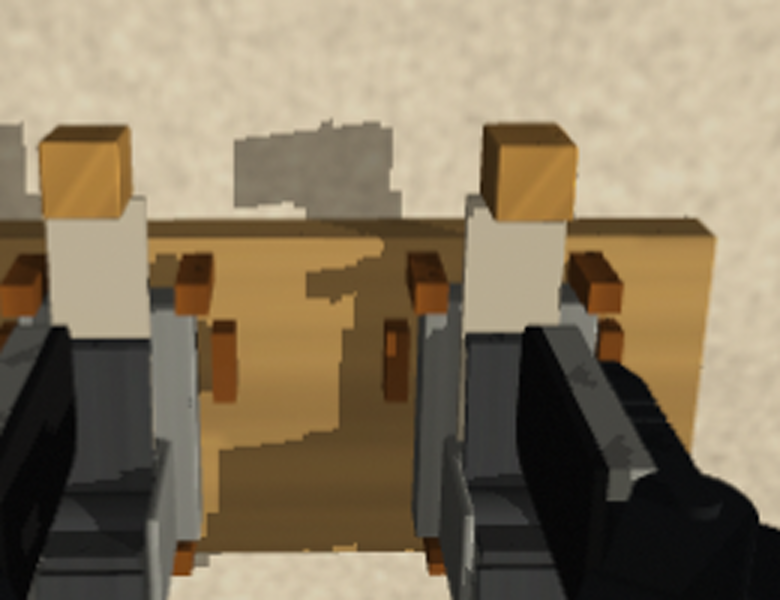

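```bash
python3 -c "
from h import *
import pickle
def m(pk,fx,x0,y0,E,J):
    s=pickle.load(open(pk,'rb'))
    c=lambda p:(x0+p[0]/fx-.4,y0+p[1]/fx-.4)
    for zj in(.040,.046):
        a=onz(s,[c(p) for p in E],.047);b=onz(s,[c(p) for p in J],zj)
        print(pk,zj,((b-a)[:,0]*1e3).round(1), a[:,0].round(4), b[:,0].round(4), a[:,1].round(4))
m('w29.pkl',3,180,150,[(80,218),(530,220)],[(110,339),(500,333)])
m('w26.pkl',3,180,150,[(95,156),(525,167)],[(98,286),(512,288)])
s=pickle.load(open('w29.pkl','rb'));f=s['frame'][:,:,::-1]
cv2.imwrite('pics/f.png',np.hstack([cv2.resize(f[185:270,x:x+65],None,fx=6,fy=6,interpolation=cv2.INTER_NEAREST) for x in(186,325)]))
"
```

```text
w29.pkl 0.04 [33.4 31.5] [0.5207 0.519 ] [0.554  0.5505] [0.0426 0.1429]
w29.pkl 0.046 [30.2 28.5] [0.5207 0.519 ] [0.5509 0.5475] [0.0426 0.1429]
w26.pkl 0.04 [34.5 32.3] [0.5196 0.5192] [0.554  0.5515] [0.0484 0.1428]
w26.pkl 0.046 [31.7 29.5] [0.5196 0.5192] [0.5512 0.5488] [0.0484 0.1428]
```

View pics/f.png

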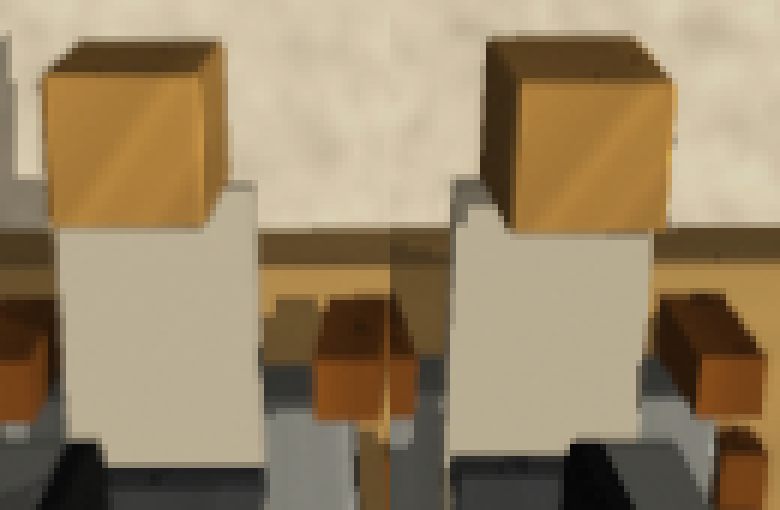

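Middle block-to-jaw is still about 1.9 mm longer than the left one, where at the start it was about 0.5 mm shorter. The gripper was pressing down 5–12 N while pushing, which adds drag. I'll push once more without vertical load.

Call:
{"method": "servo_tool", "body": {"motion": [[0,-24,10,-0.004,-0.006,0,0.2],[0,-25,25,0,0,0,0],[0,0,25,0,0,0,0],[0,0,0,0,0,0,0],[0,0,0,0,0,0,0]]}}

```text
t: 35.62
tcp_pos: [0.5171, 0.0373, 0.0645]
tool_rot: [-0.013, 1.0, 0.004, 0.002]
force: [0.5, -0.1, 0.1]
finger_gap: 0.5
```

```bash
python3 st.py
```

```text
t 35.62 tcp [0.5171 0.0373 0.0645] gap 0.5 F [ 0.46 -0.08  0.06] M [-0.02  -0.008 -0.011] yawy 91.52 zt [ 0.0042  0.0072 -1.    ]
```

Call:
{"method": "servo_tool", "body": {"motion": [[3,6,12,0.007,0.004,0.002,0],[2,0,14,0,0,0,0],[0,0,12,0,0,0,0],[0,0,4,0,0,0,0],[0,0,0,0,0,0,0],[0,0,0,0,0,0,0]]}}

```text
t: 36.12
tcp_pos: [0.5157, 0.0423, 0.0252]
tool_rot: [-0.013, 1.0, -0.001, 0.003]
force: [0.2, -0.6, -0.3]
finger_gap: 0.498
```

```bash
python3 -c "
from st import *
snap('wrist','w30.png')"
```

```text
t 36.12 tcp [0.5157 0.0423 0.0252] gap 0.498 F [ 0.18 -0.6  -0.32] M [0.036 0.002 0.022] yawy 91.44 zt [ 0.006  -0.0016 -1.    ]
```

View pics/w30.png

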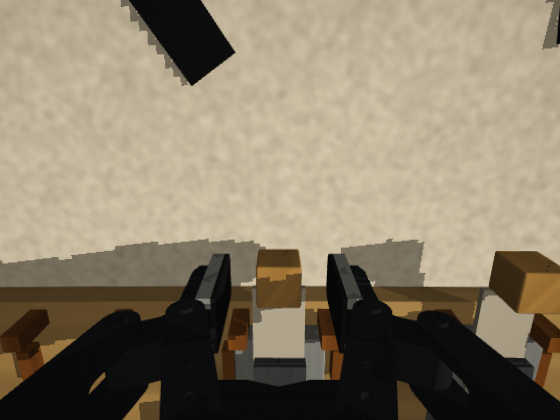

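Call:
{"method": "servo_tool", "body": {"motion": [[2,0,5,0,0.005,0.001,0],[0,0,0,0,0,0,-0.3],[0,0,0,0,0,0,-0.8],[0,0,0,0,0,0,-0.8],[0,0,0,0,0,0,-0.8],[0,0,0,0,0,0,-0.8],[0,0,0,0,0,0,-0.8]]}}

```text
t: 36.75
tcp_pos: [0.5151, 0.0422, 0.0225]
tool_rot: [-0.012, 1.0, -0.001, 0.002]
force: [1.6, 0.7, -1.3]
finger_gap: 0.199
```

Call:
{"method": "servo_tool", "body": {"motion": [[-8,-1,-2,0,-0.015,0,-0.8],[-9,-1,-2.5,0,-0.017,0,-0.8]]}}

```text
t: 36.92
tcp_pos: [0.5168, 0.0425, 0.0243]
tool_rot: [-0.013, 1.0, 0.001, 0.001]
force: [-12.7, -1.2, -2.5]
finger_gap: 0.195
```

```bash
python3 st.py
```

```text
t 36.92 tcp [0.5168 0.0425 0.0243] gap 0.195 F [-12.73  -1.24  -2.53] M [-0.33   2.264 -0.089] yawy 91.5 zt [ 0.0025  0.0022 -1.    ]
```

Call:
{"method": "servo_tool", "body": {"motion": [[-11,-1,-1,0.002,-0.02,0,-0.8],[-12,-1,-1.8,0.002,-0.022,0,-0.8]]}}

```text
t: 37.08
tcp_pos: [0.5166, 0.043, 0.0234]
tool_rot: [-0.014, 1.0, 0.002, -0.003]
force: [-17.2, -5.5, 3.0]
finger_gap: 0.198
```

```bash
python3 st.py
```

```text
t 37.08 tcp [0.5166 0.043  0.0234] gap 0.198 F [-17.23  -5.46   3.  ] M [-0.928  2.502 -0.332] yawy 91.6 zt [-0.0058  0.0039 -1.    ]
```

Call:
{"method": "servo_tool", "body": {"motion": [[-12,-2,-2.5,0.002,-0.022,0.002,-0.8],[-13,-1.5,-2.5,0.002,-0.022,0,-0.8]]}}

```text
t: 37.25
tcp_pos: [0.5166, 0.0425, 0.0241]
tool_rot: [-0.014, 1.0, 0.003, -0.008]
force: [-17.4, -1.1, 3.5]
finger_gap: 0.195
```

```bash
python3 st.py
```

```text
t 37.25 tcp [0.5166 0.0425 0.0241] gap 0.195 F [-17.39  -1.1    3.52] M [-0.4    2.628 -0.087] yawy 91.58 zt [-0.0154  0.0065 -0.9999]
```

Call:
{"method": "servo_tool", "body": {"motion": [[0,0,0,0,0,0,-0.8],[0,0,0,0,0,0,-0.5],[0,0,0,0,0,0,0],[0,0,0,0,0,0,0],[0,0,-20,0,0,0,0.3],[0,0,-30,0,0,0,0.3],[0,0,-30,0,0,0,0.3],[0,0,-20,0,0,0,0.3],[4,20,0,0,-0.01,0,0.5],[4,20,0,0,0,0,0.5],[4,10,0,0,0,0,0.5],[0,0,0,0,0,0,0.5]]}}

```text
t: 38.25
tcp_pos: [0.5125, 0.0914, 0.132]
tool_rot: [-0.012, 1.0, 0.003, 0.005]
force: [0.1, -0.0, -0.5]
finger_gap: 0.748
```

```bash
python3 -c "
from st import *
import pickle
s=snap('wrist','w31.png');pickle.dump(s,open('w31.pkl','wb'))
f=s['frame'][:,:,::-1]
cv2.imwrite('pics/g.png',np.hstack([cv2.resize(f[185:280,x:x+65],None,fx=6,fy=6,interpolation=cv2.INTER_NEAREST) for x in(186,325)]))
"
```

```text
t 38.25 tcp [0.5125 0.0914 0.132 ] gap 0.748 F [ 0.14 -0.05 -0.45] M [0.028 0.033 0.012] yawy 91.43 zt [ 0.0105  0.0063 -0.9999]
```

View pics/g.png

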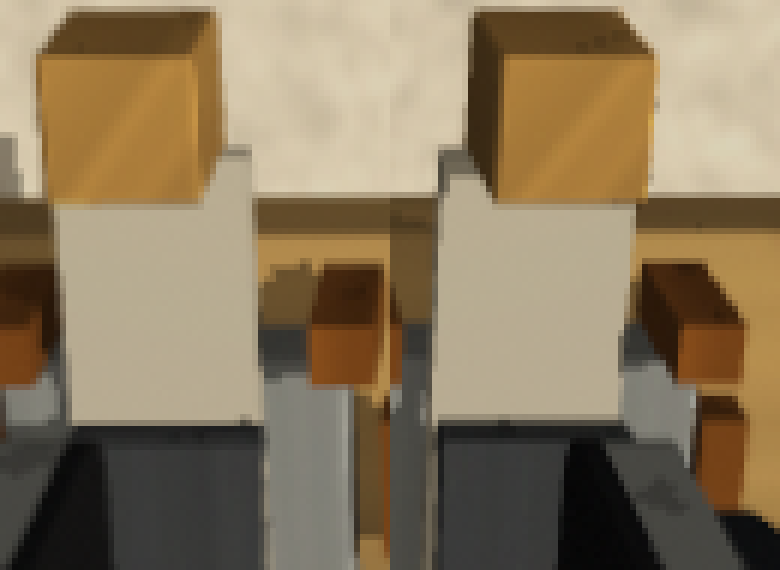

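View pics/w31.png

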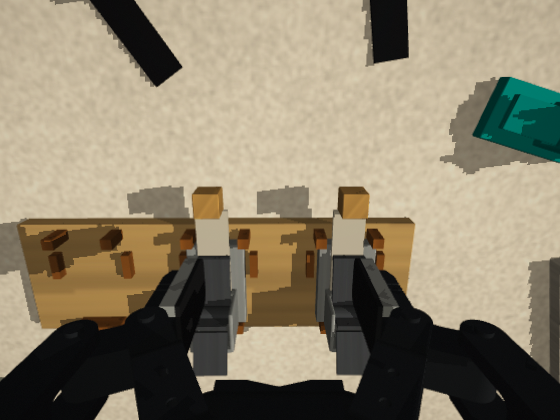

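```bash
python3 -c "
from h import *
import pickle
def m(pk,x0s,y0,E,J):
    s=pickle.load(open(pk,'rb'))
    for zj in(.040,.043,.046):
        r=[]
        for x0,e,j in zip(x0s,E,J):
            a=onz(s,[(x0+e[0]/6-.5,y0+e[1]/6-.5)],.047)[0];b=onz(s,[(x0+j[0]/6-.5,y0+j[1]/6-.5)],zj)[0]
            r+=[round((b-a)[0]*1e3,1),a[0].round(4)]
        print(pk,zj,r)
m('w31.pkl',(186,325),185,[(125,203),(185,203)],[(160,423),(140,418)])
m('w1.pkl',(242,362),175,[(125,191),(140,183)],[(135,388),(95,384)])
m('w29.pkl',(186,325),185,[(125,227),(185,233)],[(160,465),(130,455)])
"
```

```text
w31.pkl 0.04 [np.float64(31.2), np.float64(0.5216), np.float64(30.7), np.float64(0.5193)]
w31.pkl 0.043 [np.float64(29.7), np.float64(0.5216), np.float64(29.2), np.float64(0.5193)]
w31.pkl 0.046 [np.float64(28.1), np.float64(0.5216), np.float64(27.7), np.float64(0.5193)]
w1.pkl 0.04 [np.float64(32.4), np.float64(0.5215), np.float64(32.9), np.float64(0.5188)]
w1.pkl 0.043 [np.float64(31.0), np.float64(0.5215), np.float64(31.5), np.float64(0.5188)]
w1.pkl 0.046 [np.float64(29.7), np.float64(0.5215), np.float64(30.2), np.float64(0.5188)]
w29.pkl 0.04 [np.float64(32.9), np.float64(0.5207), np.float64(31.0), np.float64(0.5193)]
w29.pkl 0.043 [np.float64(31.3), np.float64(0.5207), np.float64(29.5), np.float64(0.5193)]
w29.pkl 0.046 [np.float64(29.8), np.float64(0.5207), np.float64(28.0), np.float64(0.5193)]
```

```bash
python3 -c "
from h import *
import pickle
s=snap('side','s32.png')
d=pickle.load(open('s0.pkl','rb'))
df=np.abs(s['frame'].astype(int)-d['side']['frame']).max(2)
for n,(x0,x1,y0,y1) in dict(mug=(345,410,225,290),radio=(335,358,85,175),driver=(335,360,290,388)).items(): print(n,(df[y0:y1,x0:x1]>40).mean().round(3))
f=s['frame'][:,:,::-1]
cv2.imwrite('pics/s32c.png',cv2.resize(f[130:390,190:420],None,fx=2.3,fy=2.3,interpolation=cv2.INTER_CUBIC))
"
```

```text
mug 0.0
radio 0.0
driver 0.063
```

View pics/s32c.png

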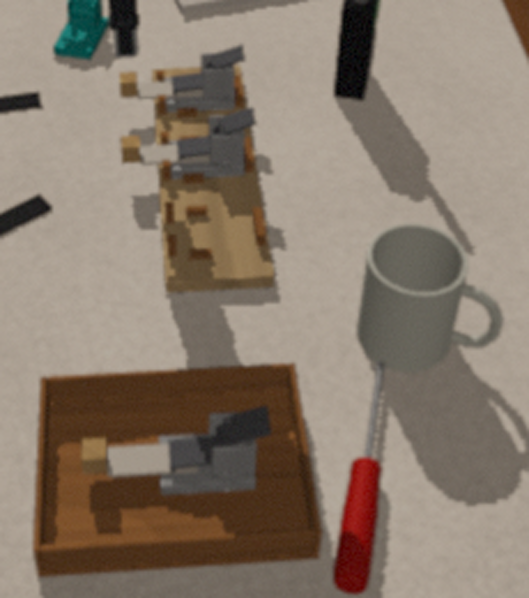

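The final view shows the weak clip flat inside the tray with its card in it. The two good clips sit level in their nests and the bystanders haven't moved. Handing in.

```bash
python3 -c "
from h import *
print(manip.sign_off())"
```

```text
the job is handed in; nothing more can be done
None
```

The weak clip is in the tray and both good cards are pushed home; I handed the job in at about 38 s, and the sign-off gives no verdict.

- **Finding the weak clip:** I drew all three cards about 9–12 mm and all stayed held. The middle card slid at about 6.5–8.5 N and the left (+y) at about 7–8.5 N. The right (−y) slid at about 2 N, so that is the weak one.
- **Moving it:** I lifted the right clip out with its card in and set it down flat, near the middle of the tray's width.
- **Left card:** it stopped solid at 16–17 N, and the images put it back at its starting position or slightly further in.
- **Middle card:** it needed three tries. On the first the pads slipped, and a firmer grip still left it off to one side. On the second it stopped about 2 mm short of home, with the gripper pressing down 5–12 N. The third, with little vertical load, moved it about 1.7 mm more and it then stopped solid at about 17 N. It now measures at its starting position or slightly further in.
- **Final checks:** in the side view the two good clips are level in their nests. The mug and radio areas show no change from the start. The screwdriver area changed in about 6% of pixels, which looks like shadow rather than movement. The gripper is open and well clear of everything.
- **Uncertainty:** my image measurements are good to only about 1 mm, so "home" rests partly on the solid stops I felt.

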